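Knock a cast specimen out of its mould into a hung basket

TASK

A red cast specimen is stuck in the slanting mould of the knock-out stand. Hang the wire basket by its bail on the stand's two hooks so that it catches what comes down the chute, then hit the mould's sprung knock-out pin squarely with a face of the mallet, a brisk blow along the pin rather than a slow push, so that the specimen drops into the basket. Finally lay the mallet down flat on the bench; work the pin only with the mallet, never let the specimen fall onto the bench, and leave everything else where it stands.

Things in the scene. Friction and masses are not known exactly. Their poses are not given: they have to be found in the camera images.
- stand: Grey knock-out stand, fixed; its place and yaw vary. Origin on the bench, z up; base plate 150 (x) x 160 (y, -55 to 105) x 10 mm. A post carries a steel mould tube, 72 mm outside diameter, 85 mm long, leaning 50 degrees from vertical in the stand's y-z plane: up along it is [0, 0.766, 0.643], a blow goes [0, -0.766, -0.643]. The specimen leaves at its lower end, on the -y side, by a chute.
- hook_seat (a point): Where the middle of the hung bail bar belongs: [0, -105, 180] mm in the stand's frame and axes. The two hooks are 8 mm rods at x = -36 and 36 mm that come from the tube and point to -y; flat seat (rod top 175 mm high) from y = -96 to -114, upturned tip at y = -126 (top 188 mm high); towards the tube the rods rise too. The bar comes in from the -y side, just above the tips.
- chute_tip (a point): Middle of the lower edge of the aluminium half-pipe chute (60 mm wide), [0, -60, 110] mm in the stand's frame; its underside is 106 mm above the bench here and rises towards the tube. When the basket hangs its near wall is at y = -45 mm, under the chute, so the basket must come in level from the -y side, low enough for its rim to pass under the chute and the hooks.
- guard_rim (a point): Centre of the rim of the guard collar, the open upper 39 mm of the mould tube (64 mm inside, 72 mm outside diameter), on the mould's axis at [0.0, 51.7, 238.2] mm in the stand's frame. The pin's head lies in it, level with the rim at rest, so a mallet face must enter the collar along the axis.
- pin_travel (a joint): Travel of the sprung knock-out pin along the mould's axis, m: 0 at rest (held up by a spring, about 3 N), 0.024 fully driven in. The specimen comes free after about 0.020. Driving it takes about 10 to 15 N; it springs back when let go.
- pin: Sprung steel knock-out pin with a brass head, 32 mm diameter, 9 mm thick. Origin at the centre of the head's underside, on the mould's axis; its z axis points up along the mould (out of the collar).
- pin_top (a point): Centre of the pin head's top, where the mallet has to hit, 9 mm above the head's origin along its z.
- specimen: Red cast disc, 50 mm diameter, 18 mm thick, 70 g; origin at the centre of one face, z along its axis. At the start it sits in the mould, held by two sprung balls, and can hardly be seen.
- basket: Loose steel wire basket, open on top, 116 (x) x 120 (y) x 45 mm high, 200 g. Origin at the centre of its underside, z up. A fixed bail stands over its middle: legs at x = -54 and 54 mm, and a 10 mm bar along x, 150 mm above the underside. Hung, the bar lies on both hooks, the underside is 30 mm above the bench and the y axis lies along the stand's y, either way round.
- bail_grip (a point): Middle of the bail bar, centre of its blue grip (40 mm long along x, 15 mm thick), 150 mm above the basket's underside; the hooks take the thinner bar on either side of it. Axes are the basket's.
- mallet: Mallet, yellow nylon faces, wooden handle, 280 g, lying on its side at the start, origin 21 mm high. Origin on the handle's centre line at a good hold; x along the handle to the head, y along the head. Handle 22 (y) x 24 mm (z), flat sides, x = -80 to 50 mm; butt 39 mm diameter, x = -88 to -74. Head 110 mm long along y, centred at x = 70 mm; faces 42 mm diameter.
- face_left (a point): Centre of the mallet's face at its +y end, [70, 55, 0] mm in the mallet's frame.
- face_right (a point): Centre of the mallet's face at its -y end, [70, -55, 0] mm in the mallet's frame.
- timer: Bystander: white bench timer, 42x62x62 mm. Origin at the centre of its underside. Not to be disturbed.
- buffer_bottle: Bystander: clear bottle with blue cap, 69 diameter x 142 high mm. Origin at the centre of its underside. Not to be disturbed.
- wash_bottle: Bystander: white squeeze bottle, 68 diameter x 170 high mm. Origin at the centre of its underside. Not to be disturbed.
- tip_box: Bystander: blue pipette-tip box with clear lid, 68x106x67 mm. Origin at the centre of its underside. Not to be disturbed.
- beaker: Bystander: glass beaker, 55 diameter x 69 high mm. Origin at the centre of its underside. Not to be disturbed.
- petri_dish: Bystander: clear petri dish, 61 diameter x 15 high mm. Origin at the centre of its underside. Not to be disturbed.
- tweezers: Bystander: steel tweezers, lying, 122x16x8 mm. Origin at the centre of its underside. Not to be disturbed.

How it is judged:
On the way, in this order (a step that is already met when the one before it is completed fails the run):
1. The basket hangs by its bail on both hooks, let go (distance between bail_grip and hook_seat below 0.022 m and z of bail_grip in the frame of stand between 0.172 and 0.189 m and angle between basket's own z axis and vertical below 0.2 rad and contact force between the fingers and basket below 0.1 N), for 0.3 s.
2. The pin is driven in by a brisk, square blow of a mallet face (within 20 degrees of the pin and 20 mm of its middle, moving in at more than 0.06 m/s under the mallet when over 10 mm deep) (value of joint pin_travel above 0.01 m and velocity of joint pin_travel above 0.06 m/s and contact force between mallet and pin above 1 N and angle between the y axis of mallet and the z axis of pin, either way round below 0.35 rad and distance between any of face_left, face_right and pin_top below 0.02 m).
At the end, for the whole second after the job is handed in: The specimen rests inside the basket, below its 45 mm rim; the basket hangs on both hooks, upright within 0.2 rad, its bail's middle within 22 mm of the seat and 172 to 189 mm high; the mallet rests flat on the bench, its origin and both faces' centres under 32 mm high (distance between bail_grip and hook_seat below 0.022 m and z of bail_grip in the frame of stand between 0.172 and 0.189 m and angle between basket's own z axis and vertical below 0.2 rad and x of specimen in the frame of basket between -0.058 and 0.058 m and y of specimen in the frame of basket between -0.06 and 0.06 m and z of specimen in the frame of basket between -0.002 and 0.045 m and linear speed of each of specimen, mallet below 0.03 m/s and height (world z) of each of face_left, face_right, mallet below 0.032 m); the robot touches nothing.
It fails at once if The gripper presses the knock-out pin (contact force between the fingers and pin above 1 N).
It fails at once if The specimen falls onto the bench (height (world z) of specimen below 0.025 m).
It fails at once if A bystander is moved more than 30 mm (distance of any of timer, buffer_bottle, wash_bottle, tip_box, beaker, petri_dish, tweezers from where it was at the start of the episode above 0.03 m).
It also fails if it takes over 72 s, if anything falls off the work surface, if the arm or the gripper's body presses on something with over 40 N, if the wrist force passes 120 N, or if a joint passes its speed limit or range.

ROBOT

A 7-joint arm with a two-finger parallel gripper is mounted at the origin on a cart in front of the work surface, level with it; the furniture and walls round the work are solid. World frame = base frame: x ahead of the robot, y to its left, z up, the work surface at z = 0. Lengths are in m, angles in rad, forces in N, time in s.
With the tool pointing down it reaches from about 0.35 to 0.9 m from the base axis. Payload 8.1 kg.
Tool frame: the origin (TCP) lies on the centre line of the jaws, within the pads' length; the fingertips stand arm.tips_ahead ahead of it and the grasp point (between the pads) lies 8 mm behind it (arm.tips_ahead is the distance from the TCP to the fingertips, in m); z points along the fingers, y is the direction in which the jaws open and shut (so a half turn about z gives the same grasp; the last joint's range is limited). The gripper opens to 92 mm and grips with 3 to 60 N. Pads are 19 mm wide; open, the fingers measure 130 mm over their backs; the gripper's body (75 mm by 190 mm) begins 47 mm behind the grasp point.
Start: joints at [-1.45, 0.434, 0.025, 1.573, -0.012, 1.134, -0.075], TCP at [0.139, 0.609, 0.238] pointing down, gripper open.
Joint ranges: [-2.62, 2.62], [-0.44, 2.09], [-1.27, 1.32], [0.08, 2.57], [-1.32, 4.46], [0.12, 2], [-2.74, 2.74]. Speed limits (rad/s): [2.22, 2.22, 3.01, 3.01, 3.14, 3.14, 3.14].

INTERFACE

Orientations are given as a rotation vector (axis times angle).
In Python, from cell import arm gives the robot as it stands. The module is installed in compiled form; this text tells all that it offers.
- The arm moves only by the tool jog_arm, never from a script. Its argument "moves" is a list of rows, each an object with "twist": the turn, a rotation vector about the tool's x, y, z in units of 10 degrees (1.0 is 10 degrees), a list of three; "xyz": the shift along the tool's x, y, z in units of 60 mm (1.0 is 60 mm), a list of three; "grip": the closure, from -1 (fully open) to 1 (shut). A call has 1 to 5 rows; each row is the pose to reach, as a shift and turn from the pose commanded when the call began, along the tool's axes at that moment; what a row does not reach only later rows make up. A row lasts 1/8 s, in which the tool goes at most 62.5 mm and 10.7 degrees, less where a joint would pass 70% of its speed; a pose out of reach is approached as far as the arm can. A call with a gripper value outside its range is refused whole. The fingers move at their own pace and stop on an object; "force" is the grip in N (left out, the last holds). Time passes only in rows, so rows that repeat a pose let the fingers close. It gives the time, the measured TCP pose, the force and the opening at its end, in the units of the state.
- arm.observe(): the state, without advancing time (a new reading comes with each control period).
- arm.get_image(name): name is "scene" or "top" or "wrist"; returns the picture (384x512x3 uint8, blue, green, red); there is no depth.
- arm.camera_params(name): a dict with "mtx" (3x3 intrinsics, pixels), "T" (4x4, takes a point from camera to world coordinates); the wrist camera has in their place "T_tool_cam" (4x4, takes a point from camera to tool coordinates, whose origin is the TCP and whose axes are the flange's). Camera axes: x right, y down, z forward; pixel columns grow to the right and rows downward; lengths in m; the calibration is good to about 2 mm. A picture is of the moment at which its call begins: read the wrist's pose just before it. camera_params takes no time and is no camera call.
- arm.sign_off(): hands the job in, once; it reports no verdict.
The state is a dict: "clock": time; "joints": joint angles; "dq": joint speeds; "joint_efforts": joint torques, N m; "position": TCP position; "ee_rot": TCP orientation; "force": force on the tool from outside, world axes, zero at the start; "ft_torque": the same for the moment, N m; "width": opening from 0.0 (shut) to 1.0 (fully open).
Only numpy, scipy, OpenCV 4.12 (cv2) and the standard library are available. Lean on these libraries where they do the work, as an engineer would, in place of code of your own. Each camera call takes 0.05 s, during which the arm holds its last target. There are 200 camera calls.

## Working session

There is one attempt and no reset: what is moved stays moved. The work goes in short steps, Python scripts to look and compute and a tool call to move; the robot and the scene stay as the last step left them, time stands still between calls to the robot, and variables do not carry over. Pictures are saved under pics/ and viewed, about 8 in all and at most 12, crops included, and the job is handed in when it is done.

Besides the shell and the picture viewer there is one more tool, called in YAML: its name, and indented under it one key for each argument. jog_arm: Moves the arm, as the interface text tells. Its arguments: {"type":"object","properties":{"moves":{"type":"array","items":{"type":"object","properties":{"twist":{"type":"array","items":{"type":"number"}},"xyz":{"type":"array","items":{"type":"number"}},"grip":{"type":"number"}}}},"force":{"type":"number"}},"required":["moves"]}

```bash
mkdir -p pics; cat > h.py <<'E'
import numpy as np, cv2
from cell import arm
from scipy.spatial.transform import Rotation as R
def cam(n):
    p=arm.camera_params(n)
    if 'T' in p: return np.array(p['mtx']),np.array(p['T'])
    s=arm.observe(); T=np.eye(4); T[:3,:3]=R.from_rotvec(s['ee_rot']).as_matrix(); T[:3,3]=s['position']
    return np.array(p['mtx']),T@np.array(p['T_tool_cam'])
def ray(c,uv):
    K,T=c; d=T[:3,:3]@np.linalg.solve(K,[uv[0],uv[1],1.]); return T[:3,3],d/np.linalg.norm(d)
def onz(c,uv,z):
    o,d=ray(c,uv); return o+d*(z-o[2])/d[2]
def tri(c1,a,c2,b):
    o1,d1=ray(c1,a);o2,d2=ray(c2,b)
    t=np.linalg.lstsq(np.c_[d1,-d2],o2-o1,rcond=None)[0]
    p,q=o1+t[0]*d1,o2+t[1]*d2; return (p+q)/2,np.linalg.norm(p-q)
def proj(c,P):
    K,T=c; q=T[:3,:3].T@(np.atleast_2d(P)-T[:3,3]).T; q=K@q; return (q[:2]/q[2]).T
def moves(goal_p,goal_R=None):
    "print shift (60mm units) and twist (10deg units) in current tool axes"
    s=arm.observe(); Rc=R.from_rotvec(s['ee_rot'])
    print('xyz',(Rc.inv().apply(np.array(goal_p)-s['position'])/0.06).round(2),end=' ')
    if goal_R is not None: print('twist',(np.degrees((Rc.inv()*goal_R).as_rotvec())/10).round(2),end='')
    print()
E
python3 - <<'E'
from h import *
for n in('scene','top'):
    im=arm.get_image(n); cv2.imwrite(f'pics/{n}0.png',im); print(n,[a.round(3).tolist() for a in cam(n)])
a=cv2.imread('pics/scene0.png');b=cv2.imread('pics/top0.png')
cv2.imwrite('pics/s0b.png',cv2.resize(a,(800,600)));cv2.imwrite('pics/t0b.png',cv2.resize(b,(800,600)))
s=arm.observe();print(s,arm.tips_ahead);print(R.from_rotvec(s['ee_rot']).as_matrix().round(3)); print(arm.camera_params('wrist'))
E
```

```text
scene [[[354.862, 0.0, 255.297], [0.0, 354.862, 189.91], [0.0, 0.0, 1.0]], [[0.537, -0.611, 0.581, -0.178], [-0.843, -0.377, 0.382, -0.462], [-0.014, -0.695, -0.718, 1.055], [0.0, 0.0, 0.0, 1.0]]]
top [[[387.965, 0.0, 248.257], [0.0, 387.965, 192.547], [0.0, 0.0, 1.0]], [[-0.012, -0.99, 0.138, 0.351], [-1.0, 0.013, -0.0, 0.018], [-0.001, -0.138, -0.99, 1.561], [0.0, 0.0, 0.0, 1.0]]]
{'clock': 0.1, 'joints': array([-1.44960058,  0.43512992,  0.02496303,  1.57395186, -0.01160282,
        1.1340249 , -0.07512929]), 'dq': array([ 0.00069746, -0.00213449, -0.0003675 , -0.00180886,  0.00159601,
        0.00133741,  0.0014809 ]), 'joint_efforts': array([ 3.46358400e-03, -6.69122529e+01,  9.87932794e-01, -3.15140355e+01,
       -6.05614088e-02,  3.73889180e-02,  1.11118873e-04]), 'position': array([0.13865531, 0.60899079, 0.23705884]), 'ee_rot': array([-3.50940431e-01, -3.12189329e+00,  2.14978576e-03]), 'force': array([ 1.02759669,  0.60827001, -0.05986607]), 'ft_torque': array([-0.02928155, -0.00070189,  0.02154471]), 'width': 0.9991310978491356} 0.011
[[-0.975  0.222 -0.   ]
 [ 0.222  0.975 -0.001]
 [-0.    -0.001 -1.   ]]
{'mtx': array([[274.60453967,   0.        , 254.3119619 ],
       [  0.        , 274.60453967, 193.44314758],
       [  0.        ,   0.        ,   1.        ]]), 'T_tool_cam': array([[-1.44732859e-04, -9.58749833e-01, -2.84251186e-01,
         7.67846855e-02],
       [ 9.99999285e-01,  1.98662512e-04, -1.17924013e-03,
         4.63988507e-05],
       [ 1.18706634e-03, -2.84251153e-01,  9.58749119e-01,
        -1.48226623e-01],
       [ 0.00000000e+00,  0.00000000e+00,  0.00000000e+00,
         1.00000000e+00]])}
```

View pics/s0b.png

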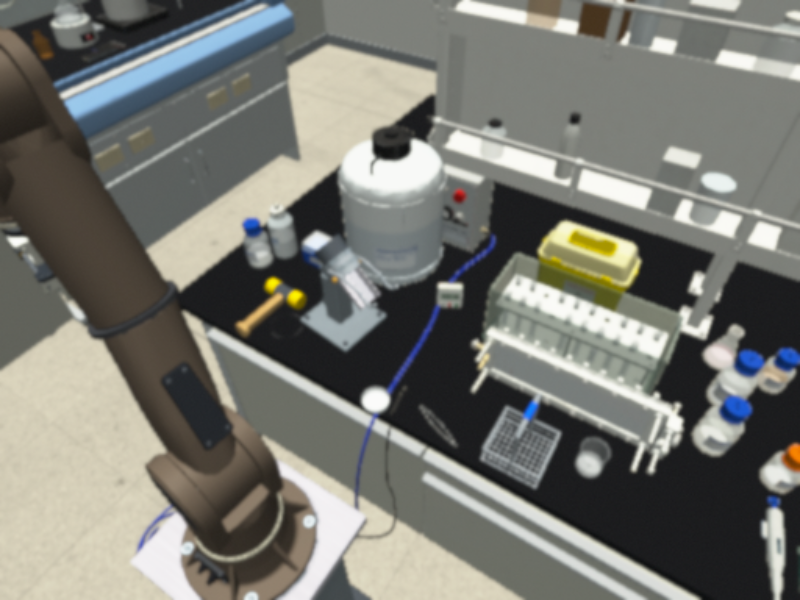

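View pics/t0b.png

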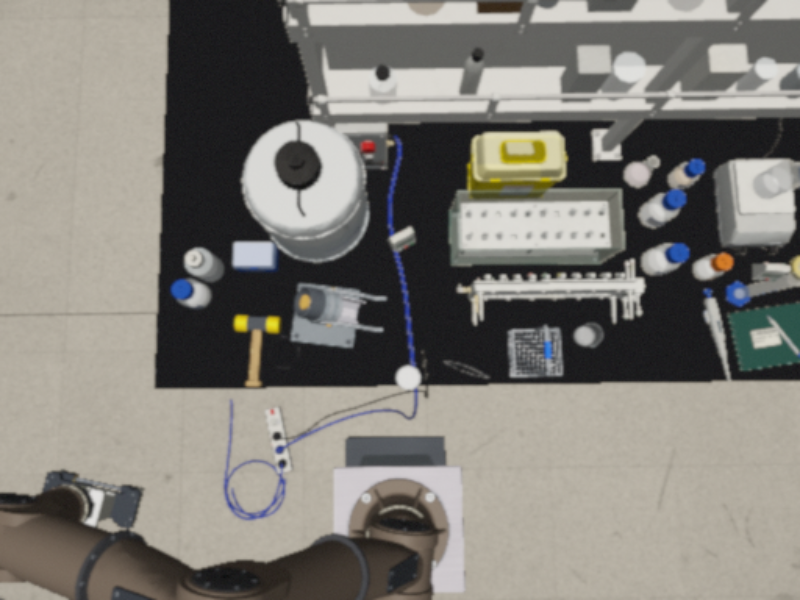

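The overview shows the stand with its hooks pointing towards world -y at top-view (340,310). The basket is at (537,350) with its blue grip running along world x, and the mallet is at (257,345) with its head at world +x. Next I'll measure these.

```bash
python3 - <<'E'
from h import *
C={n:cam(n) for n in('scene','top')}; I={n:cv2.imread(f'pics/{n}0.png') for n in C}
def blobs(n,lo,hi,roi,mn=8):
    m=cv2.inRange(cv2.cvtColor(I[n],cv2.COLOR_BGR2HSV),lo,hi); x0,y0,x1,y1=roi; q=np.zeros_like(m); q[y0:y1,x0:x1]=m[y0:y1,x0:x1]
    k,l,s,c=cv2.connectedComponentsWithStats(q); r=[]
    for i in range(1,k):
        if s[i,4]>=mn:
            p=np.argwhere(l==i)[:,::-1].astype(np.float32); r.append((c[i].round(1),s[i,4],cv2.minAreaRect(p)))
    return r
b={}
for n,roi in(('top',(320,200,370,245)),('scene',(320,250,360,285))):
    b[n]=blobs(n,(100,120,80),(130,255,255),roi); print(n,'grip',b[n])
p,e=tri(C['top'],b['top'][0][0],C['scene'],b['scene'][0][0]); print('grip',p.round(4),e)
for n,roi in(('top',(140,195,190,220)),('scene',(160,170,205,205))):
    b[n]=blobs(n,(20,120,90),(35,255,255),roi); print(n,'yel',b[n])
for r in b['top']: print(onz(C['top'],r[0],.03).round(4))
h=blobs('top',(8,60,80),(22,255,255),(145,205,180,250)); print('handle',h)
for r in h: print(onz(C['top'],r[0],.03).round(4),onz(C['top'],r[2][0],.03).round(4))
a=cv2.resize(I['top'][170:240,180:250],None,fx=5,fy=5,interpolation=cv2.INTER_CUBIC)
d=cv2.resize(I['top'][200:250,320:370],None,fx=7,fy=7,interpolation=cv2.INTER_CUBIC)
s=cv2.resize(I['scene'][140:230,180:250],None,fx=5,fy=5,interpolation=cv2.INTER_CUBIC)[:450]
o=np.zeros((450,800,3),np.uint8); o[:350,:350]=a; o[:s.shape[0],350:700]=s; cv2.imwrite('pics/crop1.png',o)
E
```

```text
top grip [(array([350. , 223.4]), np.int32(49), ((350.0, 223.5), (9.0, 4.0), 90.0))]
scene grip [(array([339.3, 262.1]), np.int32(82), ((339.1029357910156, 262.1617736816406), (7.202939987182617, 11.490405082702637), 30.963754653930664))]
grip [ 0.4307 -0.3509  0.153 ] 0.002055417251579015
top yel [(array([153.5, 206.4]), np.int32(101), ((153.5, 206.5), (11.0, 9.0), 90.0)), (array([174.2, 207.4]), np.int32(102), ((174.5, 207.5), (11.0, 9.0), 90.0))]
scene yel [(array([173.7, 182. ]), np.int32(90), ((173.483154296875, 181.92697143554688), (9.009982109069824, 11.447978019714355), 32.0053825378418)), (array([189. , 190.6]), np.int32(111), ((189.25001525878906, 190.75001525878906), (11.31370735168457, 10.60660171508789), 45.0)), (array([171.4, 195.5]), np.int32(34), ((170.3076934814453, 196.96156311035156), (4.160251617431641, 20.523906707763672), 56.3099365234375))]
[0.5141 0.3935 0.03  ]
[0.5091 0.3113 0.03  ]
handle [(array([162.7, 229.9]), np.int32(285), ((162.0, 229.0), (36.0, 10.0), 90.0))]
[0.4208 0.3553 0.03  ] [0.4243 0.3581 0.03  ]
```

View pics/crop1.png

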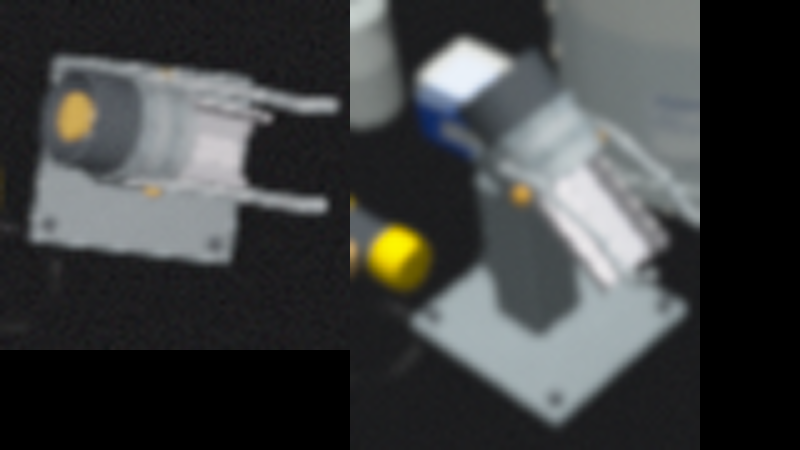

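```bash
python3 - <<'E'
from h import *
c=cam('top')
f=lambda u,v:((u+.5)/5-.5+180,(v+.5)/5-.5+170)
pts=[(30,242,-75,105,10),(230,265,-75,-55,10),(54,56,75,105,10),(337,105,36,-126,186),(326,206,-36,-126,186)]
P=[];Q=[]
for u,v,x,y,z in pts:
    p=onz(c,f(u,v),z/1000); P.append(p[:2]); Q.append([x/1000,y/1000]); print(p.round(4))
P=np.array(P);Q=np.array(Q)
a=P-P.mean(0);b=Q-Q.mean(0)
th=np.arctan2((b[:,0]*a[:,1]-b[:,1]*a[:,0]).sum(),(a*b).sum()); Rm=np.array([[np.cos(th),-np.sin(th)],[np.sin(th),np.cos(th)]])
o=P.mean(0)-Rm@Q.mean(0); print('stand',o.round(4),np.degrees(th)); print(((Rm@Q.T).T+o-P).round(4))
g=lambda x,y:(Rm@[x,y]+o).round(4)
print('hook seat',g(0,-.105),'guard',g(0,.0517))
# top check brass head
u=onz(c,f(76,117),.238);print('brass',u.round(4))
E
```

```text
[0.468  0.2689 0.01  ]
[0.4476 0.109  0.01  ]
[0.6186 0.251  0.01  ]
[0.5501 0.0215 0.186 ]
[0.4777 0.0302 0.186 ]
stand [0.5297 0.1535] -7.159862770732061
[[ 0.0004 -0.0019]
 [ 0.0009 -0.0007]
 [-0.0014 -0.0026]
 [-0.0004  0.0025]
 [ 0.0006  0.0028]]
hook seat [0.5166 0.0493] guard [0.5361 0.2048]
brass [0.5365 0.2012 0.238 ]
```

```bash
cat >> h.py <<'E'
def tool(yaw,tilt=0):
    "fingers down, tool y along yaw'd world y; tilt deg about yaw'd x: +tilt tips fingers towards +y"
    z=R.from_euler('z',yaw,degrees=True)
    return z*R.from_euler('x',tilt,degrees=True)*R.from_matrix(np.array([[-1,0,0],[0,1,0],[0,0,-1.]]))
E
python3 - <<'E'
from h import *
moves([.40,.33,.42],tool(0))
E
```

```text
xyz [-5.28 -3.57 -3.04] twist [-0.01 -0.   -1.28]
```

jog_arm:
  moves:
    - {"xyz": [-1, -0.7, -1], "twist": [0, 0, -0.3], "grip": 0}
    - {"xyz": [-2, -1.4, -1.6], "twist": [0, 0, -0.6], "grip": 0}
    - {"xyz": [-3, -2.1, -2.3], "twist": [0, 0, -1], "grip": 0}
    - {"xyz": [-4, -2.8, -3], "twist": [0, 0, -1.28], "grip": 0}
    - {"xyz": [-5, -3.5, -3], "twist": [0, 0, -1.28], "grip": 0}

```text
clock: 0.72
position: [0.3215, 0.4077, 0.3902]
ee_rot: [-0.001, 3.141, 0.002]
force: [1.7, 0.4, -0.8]
width: 0.524
```

```bash
python3 - <<'E'
from h import *
s=arm.observe();print(s['position'],s['width'],s['clock'])
moves([.42,-.05,.42],tool(0));moves([.44,-.351,.33],tool(0))
E
```

```text
[0.32148315 0.40766326 0.39021595] 0.5238188572322635 0.725
xyz [-1.64 -7.63 -0.51] twist [0.01 0.   0.01]
xyz [ -1.96 -12.65   0.99] twist [0.01 0.   0.01]
```

jog_arm:
  moves:
    - {"xyz": [-0.6, -1, -0.2]}
    - {"xyz": [-1, -2, -0.3]}
    - {"xyz": [-1.3, -3, -0.3]}
    - {"xyz": [-1.6, -4, -0.3]}
    - {"xyz": [-1.6, -5, -0.3]}

```text
invalid input at $.moves[0]: expected keys twist, xyz, grip
```

jog_arm:
  moves:
    - {"xyz": [0, -1, 0]}
    - {"xyz": [0, -2, 0]}
    - {"xyz": [0, -3, 0]}
    - {"xyz": [0, -4, 0.2]}
    - {"xyz": [0, -5, 0.5]}

```text
invalid input at $.moves[0]: expected keys twist, xyz, grip
```

```bash
python3 - <<'E'
from h import *
s=arm.observe();print(s['position'],s['width'],s['clock'])
moves([.43,-.351,.31],tool(0))
E
```

```text
[0.32148315 0.40766326 0.39021595] 0.5238188572322635 0.725
xyz [ -1.8  -12.65   1.32] twist [0.01 0.   0.01]
```

jog_arm:
  moves:
    - {"xyz": [-0.6, -1, -0.2], "twist": [0, 0, 0], "grip": 0}
    - {"xyz": [-1, -2, -0.3], "twist": [0, 0, 0], "grip": 0}
    - {"xyz": [-1.3, -3, -0.3], "twist": [0, 0, 0], "grip": 0}
    - {"xyz": [-1.6, -4, -0.3], "twist": [0, 0, 0], "grip": 0}
    - {"xyz": [-1.6, -5, -0.3], "twist": [0, 0, 0], "grip": 0}

```text
clock: 1.35
position: [0.4165, 0.1145, 0.4065]
ee_rot: [-0.002, -3.141, 0.001]
force: [0.5, -0.7, 0.4]
width: 0.498
```

jog_arm:
  moves:
    - {"xyz": [0, -1, 0], "twist": [0, 0, 0], "grip": 0}
    - {"xyz": [0, -2, 0], "twist": [0, 0, 0], "grip": 0}
    - {"xyz": [0, -3, 0], "twist": [0, 0, 0], "grip": 0}
    - {"xyz": [0, -4, 0.2], "twist": [0, 0, 0], "grip": 0}
    - {"xyz": [0, -5, 0.5], "twist": [0, 0, 0], "grip": 0}

```text
clock: 1.98
position: [0.4156, -0.185, 0.3768]
ee_rot: [-0.0, 3.14, 0.001]
force: [0.8, 0.4, -0.1]
width: 0.496
```

```bash
python3 - <<'E'
from h import *
s=arm.observe();print(s['position'],s['width'],s['clock'])
moves([.43,-.351,.31],tool(0))
E
```

```text
[ 0.41562586 -0.18495684  0.37683352] 0.4956278981488604 1.975
xyz [-0.24 -2.77  1.11] twist [0.   0.01 0.  ]
```

Width 0.5 is about 46 mm, enough for the 15 mm grip.

jog_arm:
  moves:
    - {"xyz": [-0.1, -0.9, 0.4], "twist": [0, 0, 0], "grip": 0}
    - {"xyz": [-0.2, -1.8, 0.8], "twist": [0, 0, 0], "grip": 0}
    - {"xyz": [-0.24, -2.6, 1.1], "twist": [0, 0, 0], "grip": 0}
    - {"xyz": [-0.24, -2.6, 1.1], "twist": [0, 0, 0], "grip": 0}
    - {"xyz": [-0.24, -2.6, 1.1], "twist": [0, 0, 0], "grip": 0}

```text
clock: 2.6
position: [0.4301, -0.3387, 0.3106]
ee_rot: [-0.001, -3.141, -0.001]
force: [-0.3, 0.2, 0.4]
width: 0.501
```

```bash
python3 - <<'E'
from h import *
s=arm.observe();print(s['position'],s['clock'])
c=cam('wrist'); im=arm.get_image('wrist'); cv2.imwrite('pics/w1.png',im)
m=cv2.inRange(cv2.cvtColor(im,cv2.COLOR_BGR2HSV),(100,120,60),(130,255,255))
k,l,st,ce=cv2.connectedComponentsWithStats(m)
i=1+np.argmax(st[1:,4]); p=np.argwhere(l==i)[:,::-1].astype(np.float32); r=cv2.minAreaRect(p); print(r,st[i])
b=cv2.boxPoints(r); e=[(b[j]+b[(j+1)%4])/2 for j in range(4)]
for q in [r[0]]+e: print(onz(c,q,.15).round(4))
cv2.imwrite('pics/w1b.png',cv2.resize(im,(800,600)))
E
```

```text
[ 0.43010721 -0.33866134  0.31055084] 2.6
((430.58245849609375, 194.95181274414062), (7.259527683258057, 108.43441772460938), 6.581944942474365) [423 141  17 109 652]
[ 0.4467 -0.132   0.15  ]
[ 0.4461 -0.1363  0.15  ]
[ 0.3842 -0.1363  0.15  ]
[ 0.4472 -0.1276  0.15  ]
[ 0.5168 -0.127   0.15  ]
```

View pics/w1b.png

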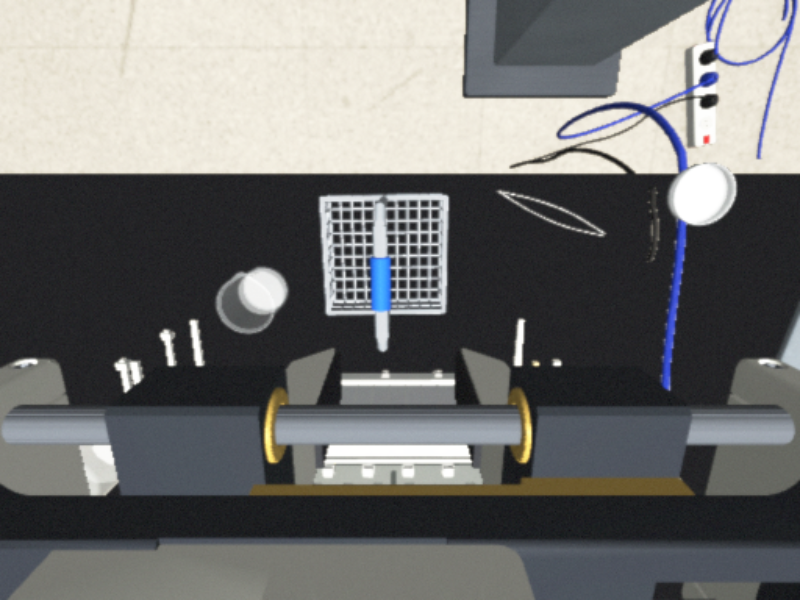

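The wrist view shows the blue grip at (380,284), with the bar running from (381,200) to (383,348). It looks round and lies nearly along world x.

```bash
python3 - <<'E'
from h import *
c=cam('wrist'); im=cv2.imread('pics/w1.png')
m=cv2.inRange(cv2.cvtColor(im,cv2.COLOR_BGR2HSV),(95,120,60),(130,255,255)); m[:,:200]=0;m[:,300:]=0;m[:140]=0;m[220:]=0
p=np.argwhere(m)[:,::-1].astype(np.float32); r=cv2.minAreaRect(p); print(r,len(p))
g=onz(c,p.mean(0),.153); print('grip',g.round(4))
f=512/800
a,b=onz(c,(381*f,202*f),.155),onz(c,(383*f,347*f),.155); print(a.round(4),b.round(4),np.degrees(np.arctan2((b-a)[1],(b-a)[0])))
y=np.degrees(np.arctan2((b-a)[1],(b-a)[0]))
t=tool(y,15); zt=t.apply([0,0,1])
moves(g*[1,1,0]+[0,0,.15]-zt*.07,t); moves(g*[1,1,0]+[0,0,.15]-zt*.002,t); 
E
```

```text
((243.0, 181.0), (34.0, 14.0), 90.0) 461
grip [ 0.4295 -0.351   0.153 ]
[ 0.3716 -0.3497  0.155 ] [ 0.4795 -0.3493  0.155 ] 0.21383079159369836
xyz [ 0.02 -0.52  1.55] twist [-1.5   0.   -0.02]
xyz [ 0.02 -0.23  2.65] twist [-1.5   0.   -0.02]
```

jog_arm:
  moves:
    - {"xyz": [0, -0.3, 0.8], "twist": [-0.8, 0, 0], "grip": 0}
    - {"xyz": [0, -0.52, 1.55], "twist": [-1.5, 0, 0], "grip": 0}
    - {"xyz": [0, -0.5, 1.55], "twist": [-1.5, 0, 0], "grip": 0}
    - {"xyz": [0, -0.36, 2.1], "twist": [-1.5, 0, 0], "grip": 0}
    - {"xyz": [0, -0.21, 2.65], "twist": [-1.5, 0, 0], "grip": 0}

```text
clock: 3.28
position: [0.4322, -0.3502, 0.1532]
ee_rot: [-0.005, 3.112, 0.406]
force: [-0.1, -0.2, -1.3]
width: 0.506
```

```bash
python3 - <<'E'
from h import *
s=arm.observe();print(s['position'],s['force'],s['clock'])
t=tool(0,15); zt=t.apply([0,0,1]); moves(np.array([.429,-.3505,.15])-zt*.002,t)
E
```

```text
[ 0.43221599 -0.35020679  0.15317152] [-0.08979319 -0.23737255 -1.30391247] 3.275
xyz [ 0.05 -0.02  0.02] twist [-0.01  0.01  0.02]
```

jog_arm:
  moves:
    - {"xyz": [0.03, 0, 0.02], "twist": [0, 0, 0], "grip": 1}
    - {"xyz": [0.03, 0, 0.02], "twist": [0, 0, 0], "grip": 1}
    - {"xyz": [0.03, 0, 0.02], "twist": [0, 0, 0], "grip": 1}
    - {"xyz": [0.03, 0, 0.02], "twist": [0, 0, 0], "grip": 1}
    - {"xyz": [0.03, 0, 0.02], "twist": [0, 0, 0], "grip": 1}
  force: 40

```text
clock: 3.9
position: [0.4291, -0.3519, 0.1521]
ee_rot: [0.0, 3.113, 0.408]
force: [-0.5, 1.8, 7.5]
width: 0.152
```

```bash
python3 - <<'E'
from h import *
s=arm.observe();print(s['position'],s['force'],s['clock'],s['width']*92)
moves(s['position']+[0,0,.1],tool(0,15))
Rs=R.from_euler('z',-7.16,degrees=True);O=np.array([.5297,.1535,0])
t=tool(-7.16,15)
for P in ([0,-.30,.25],[0,-.23,.20],[0,-.105,.20],[0,-.105,.18]): print(P,(Rs.apply(P)+O).round(4),end=' '); moves(Rs.apply(P)+O,t)
E
```

```text
[ 0.42908204 -0.35189601  0.15208405] [-0.49903418  1.77565124  7.54689039] 3.9 13.948924510322584
xyz [-0.    0.43 -1.61] twist [-0.    0.01  0.  ]
[0, -0.3, 0.25] [ 0.4923 -0.1442  0.25  ] xyz [-1.06  3.77 -0.68] twist [-0.   -0.17  0.69]
[0, -0.23, 0.2] [ 0.501  -0.0747  0.2   ] xyz [-1.2   4.67  0.42] twist [-0.   -0.17  0.69]
[0, -0.105, 0.2] [0.5166 0.0493 0.2   ] xyz [-1.46  6.67  0.96] twist [-0.   -0.17  0.69]
[0, -0.105, 0.18] [0.5166 0.0493 0.18  ] xyz [-1.46  6.58  1.28] twist [-0.   -0.17  0.69]
```

jog_arm:
  moves:
    - {"xyz": [0, 0.13, -0.5], "twist": [0, 0, 0], "grip": 1}
    - {"xyz": [0, 0.26, -1], "twist": [0, 0, 0], "grip": 1}
    - {"xyz": [0, 0.43, -1.6], "twist": [0, 0, 0], "grip": 1}
    - {"xyz": [0, 0.43, -1.6], "twist": [0, 0, 0], "grip": 1}
    - {"xyz": [0, 0.43, -1.6], "twist": [0, 0, 0], "grip": 1}

```text
clock: 4.53
position: [0.4283, -0.3512, 0.2497]
ee_rot: [-0.001, -3.115, -0.41]
force: [-1.0, 0.1, -2.3]
width: 0.151
```

jog_arm:
  moves:
    - {"xyz": [-0.2, 0.7, 0.2], "twist": [0, 0, 0.14], "grip": 1}
    - {"xyz": [-0.4, 1.4, 0.4], "twist": [0, -0.05, 0.28], "grip": 1}
    - {"xyz": [-0.6, 2.1, 0.6], "twist": [0, -0.1, 0.42], "grip": 1}
    - {"xyz": [-0.8, 2.8, 0.75], "twist": [0, -0.15, 0.55], "grip": 1}
    - {"xyz": [-1.06, 3.3, 0.9], "twist": [0, -0.17, 0.69], "grip": 1}

```text
clock: 5.15
position: [0.4914, -0.1454, 0.2483]
ee_rot: [0.196, 3.097, 0.406]
force: [-1.6, -4.4, 0.3]
width: 0.155
```

jog_arm:
  moves:
    - {"xyz": [0, 0, 0], "twist": [0, 0, 0], "grip": 1}
    - {"xyz": [0, 0, 0], "twist": [0, 0, 0], "grip": 1}
    - {"xyz": [0, 0, 0], "twist": [0, 0, 0], "grip": 1}

```text
clock: 5.52
position: [0.4915, -0.1476, 0.2489]
ee_rot: [0.197, 3.095, 0.407]
force: [-1.3, -1.1, -0.5]
width: 0.149
```

```bash
python3 - <<'E'
from h import *
s=arm.observe();print(s['position'],s['force'],s['clock'],s['width']*92)
c=cam('wrist'); im=arm.get_image('wrist'); cv2.imwrite('pics/w2.png',im);im2=arm.get_image('scene'); cv2.imwrite('pics/s2.png',im2)
o=np.zeros((600,800,3),np.uint8); o[:384,:512]=im; z=cv2.resize(im2[120:300,180:330],None,fx=2,fy=2); o[220:580,500:800]=z; cv2.imwrite('pics/c2.png',o)
Rs=R.from_euler('z',-7.16,degrees=True);O=np.array([.5297,.1535,0]); t=tool(-7.16,15)
print('stand frame',Rs.inv().apply(s['position']-O))
for P in ([0,-.23,.20],[0,-.105,.20],[0,-.105,.18]): print(P,end=' '); moves(Rs.apply(P)+O,t)
E
```

```text
[ 0.49150569 -0.14764227  0.24890303] [-1.3237483  -1.13495413 -0.52373443] 5.525 13.680732925232146
stand frame [-0.00036193 -0.30355451  0.24890303]
[0, -0.23, 0.2] xyz [-0.    0.97  1.1 ] twist [-0.   -0.01 -0.01]
[0, -0.105, 0.2] xyz [-0.    2.98  1.64] twist [-0.   -0.01 -0.01]
[0, -0.105, 0.18] xyz [-0.    2.9   1.96] twist [-0.   -0.01 -0.01]
```

View pics/c2.png

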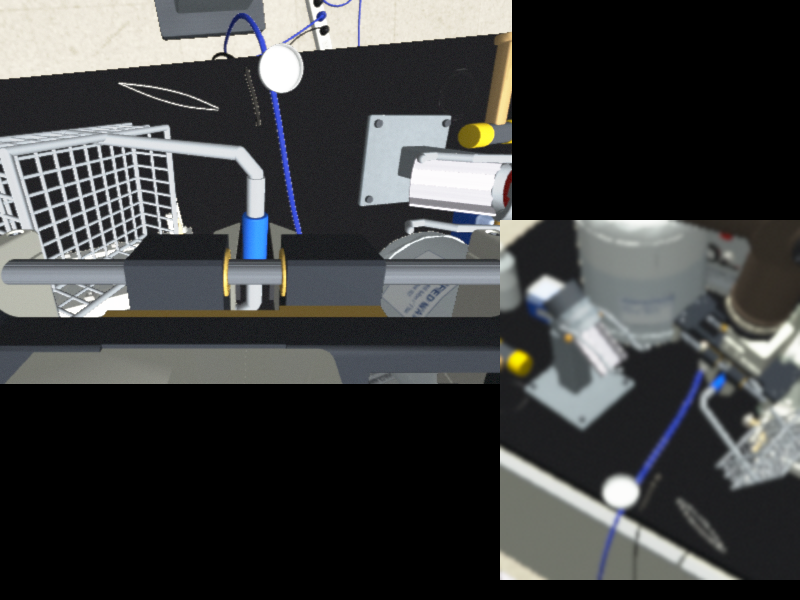

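The basket has swung about the round grip, bottom towards -y. I'll loosen the grip so it hangs level again.

jog_arm:
  moves:
    - {"xyz": [0, 0, 0], "twist": [0, 0, 0], "grip": 1}
    - {"xyz": [0, 0, 0], "twist": [0, 0, 0], "grip": 1}
    - {"xyz": [0, 0, 0], "twist": [0, 0, 0], "grip": 1}
    - {"xyz": [0, 0, 0], "twist": [0, 0, 0], "grip": 1}
    - {"xyz": [0, 0, 0], "twist": [0, 0, 0], "grip": 1}
  force: 8

```text
clock: 6.25
position: [0.4921, -0.1461, 0.2492]
ee_rot: [0.193, 3.095, 0.407]
force: [0.0, -0.9, -1.5]
width: 0.16
```

```bash
python3 - <<'E'
from h import *
s=arm.observe();print(s['position'],s['force'],s['clock'],s['width']*92)
im=arm.get_image('wrist'); cv2.imwrite('pics/w3.png',im)
E
```

```text
[ 0.49213646 -0.14610299  0.24919723] [ 0.00991558 -0.86142584 -1.53893144] 6.25 14.728805593875977
```

View pics/w3.png

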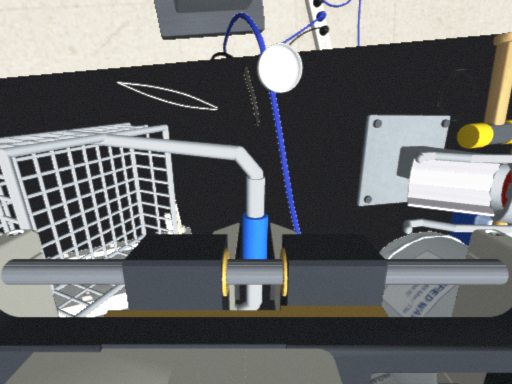

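```bash
python3 - <<'E'
from h import *
s=arm.observe();Rs=R.from_euler('z',-7.16,degrees=True);p=np.array(s['position'])
c=cam('wrist')
for uv in((200,148),(150,143),(110,140)):
    o,d=ray(c,uv); o2=Rs.inv().apply(o-p); d2=Rs.inv().apply(d)
    q=o2+d2*(-.054-o2[0])/d2[0]; print(uv,q.round(3),np.degrees(np.arctan2(-q[1],-q[2])))
E
```

```text
(200, 148) [-0.054 -0.026 -0.043] 30.731152433306686
(150, 143) [-0.054 -0.061 -0.085] 35.5181577473211
(110, 140) [-0.054 -0.096 -0.12 ] 38.77346510943572
```

jog_arm:
  moves:
    - {"xyz": [0, 0, 0], "twist": [0, 0, 0], "grip": 1}
    - {"xyz": [0, 0, 0], "twist": [-0.2, 0, 0], "grip": 1}
    - {"xyz": [0, 0, 0], "twist": [-0.5, 0, 0], "grip": 1}
    - {"xyz": [0, 0, 0], "twist": [-0.9, 0, 0], "grip": 1}
    - {"xyz": [0, 0, 0], "twist": [-1.4, 0, 0], "grip": 1}
  force: 60

```text
clock: 6.92
position: [0.4927, -0.1476, 0.2498]
ee_rot: [0.189, 3.004, 0.78]
force: [-1.9, -4.4, 0.5]
width: 0.146
```

jog_arm:
  moves:
    - {"xyz": [0, 0, 0], "twist": [-0.5, 0, 0], "grip": 1}
    - {"xyz": [0, 0, 0], "twist": [-1.0, 0, 0], "grip": 1}
    - {"xyz": [0, 0, 0], "twist": [-1.5, 0, 0], "grip": 1}
    - {"xyz": [0, 0, 0], "twist": [-1.9, 0, 0], "grip": 1}
    - {"xyz": [0, 0, 0], "twist": [-2.2, 0, 0], "grip": 1}

```text
clock: 7.55
position: [0.4913, -0.1493, 0.2496]
ee_rot: [0.18, 2.783, 1.327]
force: [-16.6, -19.6, 27.1]
width: 0.148
```

jog_arm:
  moves:
    - {"xyz": [0, 0, 0], "twist": [-0.1, 0, 0], "grip": 1}
    - {"xyz": [0, 0, 0], "twist": [-0.1, 0, 0], "grip": 1}

```text
clock: 7.8
position: [0.4909, -0.1511, 0.2503]
ee_rot: [0.182, 2.772, 1.345]
force: [-12.6, -15.6, 19.3]
width: 0.15
```

```bash
python3 - <<'E'
from h import *
s=arm.observe();print(s['position'],s['force'],s['clock'],s['width']*92,R.from_rotvec(s['ee_rot']).as_matrix()[:,2],s['joints'].round(2))
im=arm.get_image('wrist'); cv2.imwrite('pics/w4.png',im);im2=arm.get_image('scene'); cv2.imwrite('pics/s4.png',im2)
o=np.zeros((600,800,3),np.uint8); o[:384,:512]=im; z=cv2.resize(im2[120:300,180:330],None,fx=2,fy=2); o[220:580,500:800]=z; cv2.imwrite('pics/c4.png',o)
E
```

```text
[ 0.49092201 -0.15106039  0.25031476] [-12.57123148 -15.57964111  19.28393521] 7.8 13.80924940261151 [ 0.10126154  0.77882994 -0.61900729] [ 0.33  0.6   0.52  1.74 -0.89  1.66  2.61]
```

View pics/c4.png

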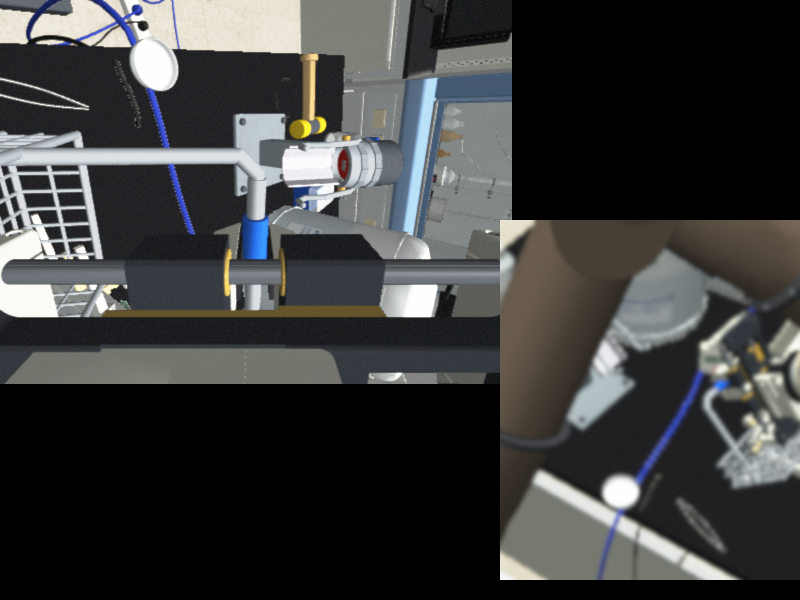

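The contact forces and the picture show that the basket is caught on the white rack at its -y/+x side, and that is what tilted it. I'll back up and away, untilt, and let it settle.

jog_arm:
  moves:
    - {"xyz": [0.1, 0.4, -0.3], "twist": [0, 0, 0], "grip": 1}
    - {"xyz": [0.3, 0.8, -0.3], "twist": [0.3, 0, 0], "grip": 1}
    - {"xyz": [0.4, 1.2, -0.1], "twist": [0.8, 0, 0], "grip": 1}
    - {"xyz": [0.4, 1.6, 0.2], "twist": [1.4, 0, 0], "grip": 1}
    - {"xyz": [0.4, 1.7, 0.3], "twist": [2, 0, 0], "grip": 1}

```text
clock: 8.52
position: [0.4783, -0.0647, 0.3194]
ee_rot: [0.183, 2.983, 0.855]
force: [-1.2, -0.9, -2.9]
width: 0.148
```

jog_arm:
  moves:
    - {"xyz": [0, 0, 0], "twist": [0.5, 0, 0], "grip": 1}
    - {"xyz": [0, 0, 0], "twist": [1.0, 0, 0], "grip": 1}
    - {"xyz": [0, 0, 0], "twist": [1.4, 0, 0], "grip": 1}
    - {"xyz": [0, 0, 0], "twist": [1.4, 0, 0], "grip": 1}
  force: 10

```text
clock: 9.02
position: [0.4781, -0.0648, 0.3189]
ee_rot: [0.187, 3.08, 0.491]
force: [0.5, -0.0, -2.3]
width: 0.158
```

```bash
python3 - <<'E'
from h import *
s=arm.observe();print(s['position'],s['force'],s['clock'],s['width']*92,R.from_rotvec(s['ee_rot']).as_matrix()[:,2].round(3))
im=arm.get_image('wrist'); cv2.imwrite('pics/w5.png',im)
Rs=R.from_euler('z',-7.16,degrees=True);p=np.array(s['position']);print(Rs.inv().apply(p-[.5297,.1535,0]).round(4)); moves(p,tool(-7.16,20))
K,T=cam('wrist')
for a in(0,10,20,30,40):
    q=np.array([[-.054,-np.sin(np.radians(a))*r,-np.cos(np.radians(a))*r] for r in(.02,.10)])
    print(a,proj((K,T),Rs.apply(q)+p).round(0).tolist())
E
```

```text
[ 0.47814172 -0.06479292  0.31886562] [ 0.52950924 -0.03119099 -2.33216122] 9.025 14.552987737436574 [ 0.035  0.309 -0.95 ]
[-0.0239 -0.223   0.3189]
xyz [-0.    0.02  0.  ] twist [-0.19 -0.02  0.01]
0 [[246.0, 151.0], [220.0, 140.0]]
10 [[240.0, 152.0], [200.0, 140.0]]
20 [[235.0, 152.0], [180.0, 141.0]]
30 [[230.0, 153.0], [159.0, 143.0]]
40 [[226.0, 153.0], [139.0, 145.0]]
```

View pics/w5.png

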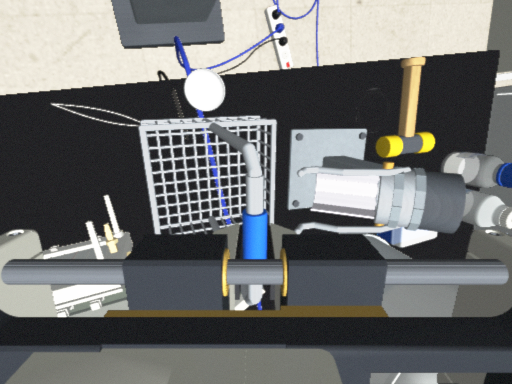

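The basket now hangs within about 5° of level, with its leg running from (250,155) to (213,125). The tool is tilted 18°. Next I'll lower it in front of the hooks.

```bash
python3 - <<'E'
from h import *
s=arm.observe();Rs=R.from_euler('z',-7.16,degrees=True);O=np.array([.5297,.1535,0]);t=tool(-7.16,18)
for P in ([0,-.225,.26],[0,-.215,.20],[0,-.106,.20],[0,-.106,.18]): print(P,end=' '); moves(Rs.apply(P)+O,t)
E
```

```text
[0, -0.225, 0.26] xyz [-0.4  -0.32  0.92] twist [ 0.01 -0.02  0.01]
[0, -0.215, 0.2] xyz [-0.41 -0.47  1.92] twist [ 0.01 -0.02  0.01]
[0, -0.106, 0.2] xyz [-0.41  1.25  2.49] twist [ 0.01 -0.02  0.01]
[0, -0.106, 0.18] xyz [-0.41  1.15  2.81] twist [ 0.01 -0.02  0.01]
```

jog_arm:
  moves:
    - {"xyz": [-0.1, -0.06, 0.2], "twist": [0, 0, 0], "grip": 1}
    - {"xyz": [-0.2, -0.15, 0.5], "twist": [0, 0, 0], "grip": 1}
    - {"xyz": [-0.3, -0.25, 0.8], "twist": [0, 0, 0], "grip": 1}
    - {"xyz": [-0.4, -0.33, 1.1], "twist": [0, 0, 0], "grip": 1}
    - {"xyz": [-0.41, -0.4, 1.4], "twist": [0, 0, 0], "grip": 1}
  force: 15

```text
clock: 9.7
position: [0.5028, -0.0667, 0.2294]
ee_rot: [0.193, 3.081, 0.488]
force: [0.2, 0.3, -2.5]
width: 0.159
```

jog_arm:
  moves:
    - {"xyz": [0, -0.03, 0.2], "twist": [0, 0, 0], "grip": 1}
    - {"xyz": [0, -0.06, 0.4], "twist": [0, 0, 0], "grip": 1}
    - {"xyz": [0, -0.07, 0.52], "twist": [0, 0, 0], "grip": 1}
    - {"xyz": [0, -0.07, 0.52], "twist": [0, 0, 0], "grip": 1}

```text
clock: 10.2
position: [0.5031, -0.0608, 0.2]
ee_rot: [0.192, 3.081, 0.488]
force: [-0.0, -0.7, -1.6]
width: 0.158
```

```bash
python3 - <<'E'
from h import *
s=arm.observe();print(s['position'],s['force'],s['clock'],s['width']*92)
Rs=R.from_euler('z',-7.16,degrees=True);O=np.array([.5297,.1535,0]);p=np.array(s['position']);print(Rs.inv().apply(p-O).round(4));t=tool(-7.16,18)
im=arm.get_image('wrist'); cv2.imwrite('pics/w6.png',im)
for P in ([0,-.106,.20],[0,-.106,.18]): print(P,end=' '); moves(Rs.apply(P)+O,t)
c=cam('wrist')
q=np.array([[36,-126,188],[-36,-126,188],[-30,-60,110],[30,-60,110],[-75,-55,10],[-75,105,10],[0,-105,180]])/1000
print(proj(c,Rs.apply(q)+O).round(0).tolist())
for a in(0,5,10):
    q=np.array([[-.054,-np.sin(np.radians(a))*r,-np.cos(np.radians(a))*r] for r in(.02,.10)])
    print(a,proj(c,Rs.apply(q)+p).round(0).tolist())
E
```

```text
[ 0.50308468 -0.06083259  0.19997291] [-0.00560589 -0.69714408 -1.63924105] 10.2 14.549142411683418
[ 0.0003 -0.216   0.2   ]
[0, -0.106, 0.2] xyz [0.01 1.74 0.57] twist [-0.   -0.01 -0.  ]
[0, -0.106, 0.18] xyz [0.01 1.64 0.89] twist [-0.   -0.01 -0.  ]
[[360.0, 264.0], [372.0, 172.0], [371.0, 159.0], [364.0, 214.0], [326.0, 113.0], [419.0, 113.0], [381.0, 214.0]]
0 [[244.0, 151.0], [219.0, 139.0]]
5 [[241.0, 151.0], [209.0, 140.0]]
10 [[238.0, 151.0], [199.0, 140.0]]
```

View pics/w6.png

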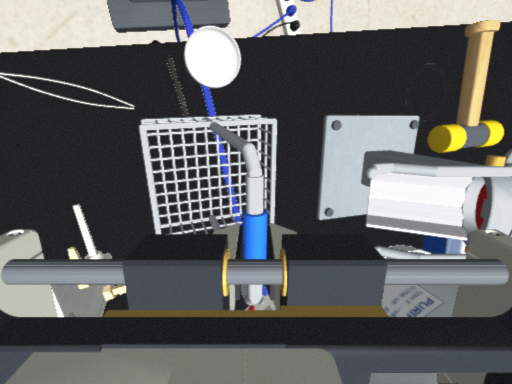

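```bash
python3 - <<'E'
from h import *
s=arm.observe();Rs=R.from_euler('z',-7.16,degrees=True);p=np.array(s['position'])-[0,0,.002];c=cam('wrist')
for a in(-8,0,8):
    q=R.from_euler('x',-a,degrees=True).apply(np.array([[-58,-60,-105],[-58,60,-105],[58,60,-105],[-58,-60,-150],[-58,60,-150]])/1000)
    print(a,proj(c,Rs.apply(q)+p).round(0).tolist())
E
```

```text
-8 [[164.0, 135.0], [297.0, 133.0], [292.0, 245.0], [170.0, 132.0], [284.0, 130.0]]
0 [[145.0, 136.0], [279.0, 133.0], [277.0, 243.0], [148.0, 132.0], [263.0, 130.0]]
8 [[125.0, 137.0], [262.0, 133.0], [261.0, 242.0], [124.0, 134.0], [243.0, 130.0]]
```

```bash
python3 - <<'E'
from h import *
s=arm.observe();Rs=R.from_euler('z',-7.16,degrees=True);p=np.array(s['position'])-[0,0,.002];c=cam('wrist')
im=cv2.imread('pics/w6.png');m=cv2.inRange(cv2.cvtColor(im,cv2.COLOR_BGR2HSV),(95,120,60),(130,255,255))[:,240:272]
r=np.where(m.sum(1)>255*10)[0];print(r[:5],r[-3:])
for x in(-60,-54,-40,-30,-20):print(x,proj(c,Rs.apply(np.array([x,0,5])/1000)+p).round(0).tolist())
# same check on the first image-time pose is in w1: grip centre .4295
E
```

```text
[214 215 216 217 218] [257 258 259]
-60 [[256.0, 145.0]]
-54 [[256.0, 157.0]]
-40 [[255.0, 182.0]]
-30 [[255.0, 200.0]]
-20 [[255.0, 217.0]]
```

jog_arm:
  moves:
    - {"xyz": [0.03, 0.02, -0.08], "twist": [0, -0.25, 0], "grip": 1}
    - {"xyz": [0.03, 0.2, -0.02], "twist": [0, -0.5, 0], "grip": 1}
    - {"xyz": [0.03, 0.4, 0.04], "twist": [0, -0.5, 0], "grip": 1}
    - {"xyz": [0.03, 0.6, 0.11], "twist": [0, -0.5, 0], "grip": 1}
    - {"xyz": [0.03, 0.8, 0.18], "twist": [0, -0.5, 0], "grip": 1}

```text
clock: 10.88
position: [0.508, -0.0112, 0.2048]
ee_rot: [0.207, 2.996, 0.466]
force: [0.3, -0.1, -2.6]
width: 0.162
```

```bash
cat > chk.py <<'E'
from h import *
s=arm.observe();print(s['force'].round(1),s['clock'],round(s['width']*92,1))
Rs=R.from_euler('z',-7.16,degrees=True);O=np.array([.5297,.1535,0]);p=np.array(s['position']);print(Rs.inv().apply(p-O).round(4))
E
python3 - <<'E'
from chk import *
for n in('scene','top','wrist'): cv2.imwrite(f'pics/{n}7.png',arm.get_image(n))
c=cam('scene')
q=np.array([[36,-126,188],[-36,-126,188],[-75,-55,10],[0,-60,110]])/1000
print(proj(c,Rs.apply(q)+O).round(0).tolist(),proj(c,p))
a,b=cv2.imread('pics/scene7.png'),cv2.imread('pics/wrist7.png')
o=np.zeros((600,800,3),np.uint8); o[:360,:400]=cv2.resize(a[120:210,190:290],None,fx=4,fy=4,interpolation=cv2.INTER_CUBIC); o[360:600,400:]=b[80:320,112:]; o[:300,400:]=cv2.resize(cv2.imread('pics/top7.png')[165:240,190:290],None,fx=4,fy=4);cv2.imwrite('pics/c7.png',o)
E
```

```text
[ 0.3 -0.1 -2.6] 10.875 14.9
[-0.001  -0.1661  0.2048]
[[253.0, 182.0], [240.0, 194.0], [221.0, 224.0], [234.0, 195.0]] [[255.42603222 190.22745759]]
```

View pics/c7.png

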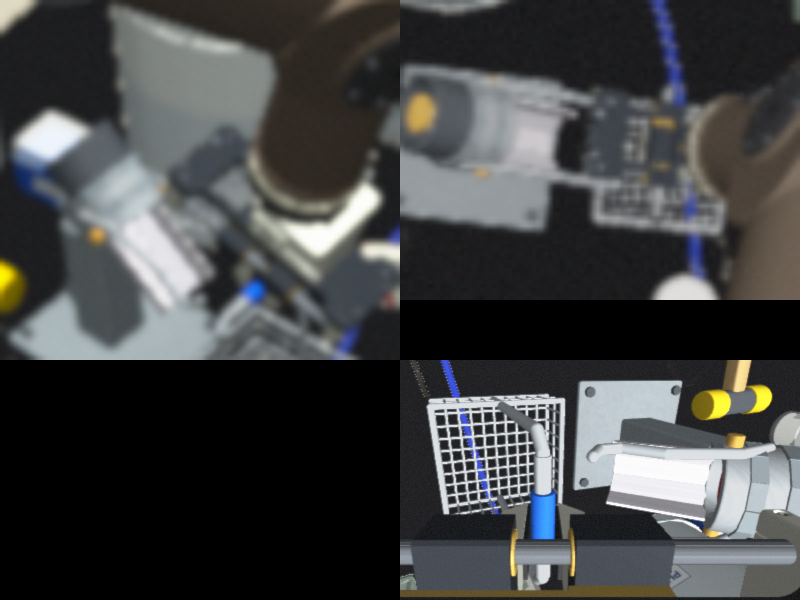

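Everything is aligned: the hook tip at native wrist (309,175) is outside the grip and inside the leg. Next I'll push in and lower.

jog_arm:
  moves:
    - {"xyz": [-0.02, 0.22, 0.07], "twist": [0, 0, 0], "grip": 1}
    - {"xyz": [-0.02, 0.44, 0.14], "twist": [0, 0, 0], "grip": 1}
    - {"xyz": [-0.02, 0.66, 0.21], "twist": [0, 0, 0], "grip": 1}
    - {"xyz": [-0.02, 0.9, 0.29], "twist": [0, 0, 0], "grip": 1}
    - {"xyz": [-0.02, 0.9, 0.29], "twist": [0, 0, 0], "grip": 1}

```text
clock: 11.65
position: [0.5172, 0.0454, 0.205]
ee_rot: [0.204, 2.996, 0.467]
force: [0.1, -0.8, -1.1]
width: 0.158
```

```bash
python3 chk.py
```

```text
[ 0.1 -0.8 -1.1] 11.65 14.5
[ 0.0011 -0.1088  0.205 ]
```

jog_arm:
  moves:
    - {"xyz": [0, -0.03, 0.1], "twist": [0, 0, 0], "grip": 1}
    - {"xyz": [0, -0.06, 0.2], "twist": [0, 0, 0], "grip": 1}
    - {"xyz": [0, -0.09, 0.29], "twist": [0, 0, 0], "grip": 1}
    - {"xyz": [0, -0.11, 0.36], "twist": [0, 0, 0], "grip": 1}
    - {"xyz": [0, -0.11, 0.36], "twist": [0, 0, 0], "grip": 1}

```text
clock: 12.28
position: [0.52, 0.0443, 0.1836]
ee_rot: [0.208, 2.993, 0.469]
force: [-2.7, 1.5, 10.2]
width: 0.158
```

```bash
python3 chk.py
```

```text
[-2.7  1.5 10.2] 12.275 14.6
[ 0.004  -0.1096  0.1836]
```

jog_arm:
  moves:
    - {"xyz": [0, -0.1, 0.33], "twist": [0, 0, 0], "grip": 0.5}
    - {"xyz": [0, -0.1, 0.33], "twist": [0, 0, 0], "grip": 0.3}
    - {"xyz": [0, -0.1, 0.33], "twist": [0, 0, 0], "grip": 0.2}

```text
clock: 12.65
position: [0.5209, 0.0434, 0.1618]
ee_rot: [0.209, 2.995, 0.466]
force: [-0.3, -0.6, 0.3]
width: 0.385
```

```bash
python3 chk.py
```

```text
[-0.3 -0.6  0.3] 12.65 35.4
[ 0.005  -0.1103  0.1618]
```

jog_arm:
  moves:
    - {"xyz": [0, 0, -0.2], "twist": [0, 0, 0], "grip": 0.2}
    - {"xyz": [0, 0, -0.5], "twist": [0, 0, 0], "grip": 0.2}
    - {"xyz": [0, 0, -1], "twist": [0, 0, 0], "grip": 0.2}
    - {"xyz": [0, 0, -1.7], "twist": [0, 0, 0], "grip": 0.2}
    - {"xyz": [0, 0, -2.5], "twist": [0, 0, 0], "grip": 0.2}

```text
clock: 13.28
position: [0.5018, -0.0014, 0.3063]
ee_rot: [0.209, 2.995, 0.466]
force: [1.0, 1.0, -0.3]
width: 0.399
```

```bash
python3 - <<'E'
from chk import *
c=cam('wrist');im=arm.get_image('wrist');cv2.imwrite('pics/w8.png',im)
m=cv2.inRange(cv2.cvtColor(im,cv2.COLOR_BGR2HSV),(95,120,60),(130,255,255));k,l,st,ce=cv2.connectedComponentsWithStats(m)
g=Rs.apply([0,-.105,.18])+O; print('pred',proj(c,g),proj(c,Rs.apply([[-.02,-.105,.18],[.02,-.105,.18]])+O))
for i in range(1,k):
    if st[i,4]>60: print(st[i],ce[i].round(1),Rs.inv().apply(onz(c,ce[i],.184)-O).round(4))
cv2.imwrite('pics/top8.png',arm.get_image('top'));cv2.imwrite('pics/scene8.png',arm.get_image('scene'))
# mallet from the initial top image
c=cam('top');I=cv2.imread('pics/top0.png');hsv=cv2.cvtColor(I,cv2.COLOR_BGR2HSV)
moves([.41,.2,.36],tool(0));moves([.41,.352,.25],tool(0))
E
```

```text
[ 1.   1.  -0.3] 13.275 36.7
[-0.0084 -0.1572  0.3063]
pred [[264.17573034 183.65264167]] [[264.40837821 165.55264666]
 [263.9543577  200.87542309]]
[123   0  13  38 197] [128.6  17.3] [-0.1453 -0.2161  0.184 ]
[131   0  21  29  63] [139.9  11.1] [-0.1498 -0.2076  0.184 ]
[167   0  86  39 175] [208.3  24.4] [-0.144  -0.1565  0.184 ]
[146  80  31  90 519] [162.  119.5] [-0.0704 -0.201   0.184 ]
[486 139  26  29 642] [499.8 153. ] [-0.0089  0.2467  0.184 ]
[255 169  16  37 519] [262.5 187.8] [ 0.0029 -0.1083  0.184 ]
[191 209  14  20 108] [197.5 218. ] [ 0.0277 -0.1781  0.184 ]
[358 214  13  11  81] [365.8 218.3] [0.0607 0.0325 0.184 ]
[228 285   9  25 126] [232.2 297.5] [ 0.1389 -0.1454  0.184 ]
xyz [ 1.97  3.26 -0.03] twist [ 1.77  0.63 -0.8 ]
xyz [2.52 5.08 2.45] twist [ 1.77  0.63 -0.8 ]
```

The basket hangs with its grip at stand (3,-108) mm, on the seat. Now the mallet.

jog_arm:
  moves:
    - {"xyz": [0.3, 0.3, -0.7], "twist": [0.4, 0.2, -0.2], "grip": 0}
    - {"xyz": [0.8, 0.8, -1.2], "twist": [0.8, 0.3, -0.4], "grip": 0}
    - {"xyz": [1.3, 1.6, -1.2], "twist": [1.3, 0.5, -0.6], "grip": 0}
    - {"xyz": [1.7, 2.5, -1.0], "twist": [1.77, 0.63, -0.8], "grip": 0}
    - {"xyz": [2, 3.3, -0.7], "twist": [1.77, 0.63, -0.8], "grip": 0}

```text
clock: 14.05
position: [0.4014, 0.1953, 0.3958]
ee_rot: [0.01, -3.136, 0.002]
force: [-0.5, -0.0, -0.9]
width: 0.5
```

```bash
python3 - <<'E'
from chk import *
print(p);moves([.42,.34,.30],tool(0))
E
```

```text
[-0.5 -0.  -0.9] 14.05 46.0
[-0.1325  0.0255  0.3958]
[0.4013775  0.19530715 0.39575422]
xyz [-0.33  2.41  1.59] twist [-0.01 -0.03  0.04]
```

jog_arm:
  moves:
    - {"xyz": [-0.1, 0.8, 0.2], "twist": [0, 0, 0], "grip": 0}
    - {"xyz": [-0.2, 1.6, 0.7], "twist": [0, 0, 0], "grip": 0}
    - {"xyz": [-0.33, 2.4, 1.2], "twist": [0, 0, 0], "grip": 0}
    - {"xyz": [-0.33, 2.4, 1.59], "twist": [0, 0, 0], "grip": 0}
    - {"xyz": [-0.33, 2.4, 1.59], "twist": [0, 0, 0], "grip": 0}

```text
clock: 14.68
position: [0.4204, 0.3354, 0.2978]
ee_rot: [0.005, -3.132, 0.007]
force: [0.0, 0.2, -0.1]
width: 0.502
```

```bash
python3 - <<'E'
from chk import *
c=cam('wrist');im=arm.get_image('wrist');cv2.imwrite('pics/w9.png',im);print(p)
h=cv2.cvtColor(im,cv2.COLOR_BGR2HSV)
for nm,lo,hi in(('yel',(22,150,90),(35,255,255)),('wood',(8,60,90),(21,200,255))):
    m=cv2.inRange(h,lo,hi);k,l,st,ce=cv2.connectedComponentsWithStats(m)
    for i in range(1,k):
        if st[i,4]>150:
            r=cv2.minAreaRect(np.argwhere(l==i)[:,::-1].astype(np.float32)); print(nm,st[i],ce[i].round(1),onz(c,ce[i],.03).round(4),r)
o=cv2.resize(im,(800,600));cv2.imwrite('pics/w9b.png',o)
E
```

```text
[ 0.   0.2 -0.1] 14.675 46.2
[-0.1312  0.1669  0.2978]
[0.42035394 0.33543518 0.29779789]
yel [229 206  21  27 493] [239.3 219.3] [0.508  0.3097 0.03  ] ((239.0133056640625, 219.3009033203125), (19.490066528320312, 25.875892639160156), 3.814074993133545)
yel [279 209  21  27 408] [288.4 221.1] [0.5107 0.3894 0.03  ] ((289.44281005859375, 222.4080810546875), (18.97188377380371, 25.858938217163086), 4.969740867614746)
wood [258 121  27  93 470] [268.4 159.3] [0.41   0.3553 0.03  ] ((270.9999694824219, 167.0), (25.999996185302734, 91.99998474121094), 0.0)
wood [169 249  16  48 224] [175.3 271.1] [0.6038 0.1985 0.03  ] ((175.81979370117188, 272.5228271484375), (14.249409675598145, 47.236793518066406), 4.085616588592529)
wood [325 249  15  48 222] [333.1 269.8] [0.5996 0.4693 0.03  ] ((332.8213195800781, 272.5873107910156), (47.16707229614258, 13.444646835327148), 85.76361083984375)
wood [ 160  306  284   11 1748] [318.1 312.2] [0.6858 0.4495 0.03  ] ((301.49993896484375, 310.9999694824219), (282.99993896484375, 9.999998092651367), 0.0)
```

```bash
python3 - <<'E'
from chk import *
moves([.4495,.352,.10],tool(-2.5));moves([.4495,.352,.022],tool(-2.5))
E
```

```text
[-0.2  0.4  0.4] 14.725 46.1
[-0.1304  0.1671  0.2994]
xyz [-0.5   0.28  3.32] twist [-0.01 -0.04  0.26]
xyz [-0.51  0.28  4.62] twist [-0.01 -0.04  0.26]
```

jog_arm:
  moves:
    - {"xyz": [-0.2, 0.1, 0.9], "twist": [0, 0, 0.26], "grip": 0}
    - {"xyz": [-0.4, 0.2, 1.8], "twist": [0, -0.04, 0.26], "grip": 0}
    - {"xyz": [-0.5, 0.28, 2.7], "twist": [0, -0.04, 0.26], "grip": 0}
    - {"xyz": [-0.5, 0.28, 3.3], "twist": [0, -0.04, 0.26], "grip": 0}
    - {"xyz": [-0.5, 0.28, 3.9], "twist": [0, -0.04, 0.26], "grip": 0}

```text
clock: 15.35
position: [0.4512, 0.3531, 0.066]
ee_rot: [0.068, 3.138, 0.001]
force: [-0.0, 1.4, 0.3]
width: 0.502
```

jog_arm:
  moves:
    - {"xyz": [0, 0, 0.4], "twist": [0, 0, 0], "grip": 0}
    - {"xyz": [0, 0, 0.6], "twist": [0, 0, 0], "grip": 0}
    - {"xyz": [0, 0, 0.7], "twist": [0, 0, 0], "grip": 0}
    - {"xyz": [0, 0, 0.7], "twist": [0, 0, 0], "grip": 0}

```text
clock: 15.85
position: [0.4505, 0.3533, 0.0244]
ee_rot: [0.067, 3.139, 0.0]
force: [0.6, -0.8, -0.1]
width: 0.501
```

```bash
python3 - <<'E'
from chk import *
print(p);moves([.4495,.352,.022],tool(-2.5))
c=cam('wrist');im=arm.get_image('wrist');cv2.imwrite('pics/w10.png',im)
m=cv2.inRange(cv2.cvtColor(im,cv2.COLOR_BGR2HSV),(22,150,90),(35,255,255));k,l,st,ce=cv2.connectedComponentsWithStats(m)
for i in range(1,k):
    if st[i,4]>80: print(st[i],ce[i].round(1),onz(c,ce[i],.03).round(4))
E
```

```text
[ 0.6 -0.8 -0.1] 15.85 46.1
[-0.1035  0.1884  0.0244]
[0.45048218 0.35330614 0.02436471]
xyz [ 0.02 -0.02  0.04] twist [0.   0.01 0.01]
[201 296  18  16 205] [209.6 303.6] [0.4854 0.3242 0.03  ]
[292 297  17  16 188] [299.6 304.2] [0.4881 0.3795 0.03  ]
```

jog_arm:
  moves:
    - {"xyz": [0, 0, 0.03], "twist": [0, 0, 0], "grip": 1}
    - {"xyz": [0, 0, 0.03], "twist": [0, 0, 0], "grip": 1}
    - {"xyz": [0, 0, 0.03], "twist": [0, 0, 0], "grip": 1}
    - {"xyz": [0, 0, 0.03], "twist": [0, 0, 0], "grip": 1}
    - {"xyz": [0, 0, 0.03], "twist": [0, 0, 0], "grip": 1}
  force: 60

```text
clock: 16.52
position: [0.4501, 0.3533, 0.022]
ee_rot: [0.066, 3.14, -0.0]
force: [-1.6, 0.2, 3.4]
width: 0.237
```

jog_arm:
  moves:
    - {"xyz": [0, 0, -0.3], "twist": [0, 0, 0], "grip": 1}
    - {"xyz": [0, 0, -0.9], "twist": [0, 0, 0], "grip": 1}
    - {"xyz": [0, 0, -1.7], "twist": [0, 0, 0], "grip": 1}
    - {"xyz": [0, 0, -2.5], "twist": [0, 0, 0], "grip": 1}
    - {"xyz": [0, 0, -3.3], "twist": [0, 0, 0], "grip": 1}

```text
clock: 17.15
position: [0.4493, 0.3525, 0.2221]
ee_rot: [0.067, 3.14, -0.001]
force: [1.1, 1.5, -3.5]
width: 0.232
```

```bash
cat > mal.py <<'E'
from chk import *
# mallet in tool: tool y = mallet y, tool x=-mallet x, tool z=-mallet z; head offset from TCP along mallet x
HX=.059
RM=R.from_matrix(np.diag([-1,1,-1.]))
def target(along, dx=0, du=0):
    "TCP pose so that the -y face lies 'along' m above pin top on the pin axis"
    ax=np.array([0,.766,.643]); up=np.array([0,-.643,.766])
    face=np.array([0,.0517,.2382])+ax*along
    head=face+ax*.055
    tcp=head-np.array([HX,0,0])+up*ZO+np.array([dx,0,0])+up*du
    return Rs.apply(tcp)+O, tool(-7.16,40)
ZO=.002
E
python3 - <<'E'
from mal import *
print(p)
for a in(.15,.06,.03,-.024):
    g,t=target(a);print(a,g.round(4),end=' ');moves(g,t)
E
```

```text
[ 1.1  1.5 -3.5] 17.15 21.4
[-0.1046  0.1874  0.2221]
[0.4493151  0.35248714 0.22212651]
0.15 [0.497  0.3667 0.3715] xyz [-0.79  0.27 -2.49] twist [-4.   -0.16  0.45]
0.06 [0.4884 0.2983 0.3137] xyz [-0.69 -0.88 -1.52] twist [-4.   -0.16  0.45]
0.03 [0.4856 0.2755 0.2944] xyz [-0.66 -1.26 -1.2 ] twist [-4.   -0.16  0.45]
-0.024 [0.4804 0.2344 0.2597] xyz [-0.6  -1.94 -0.62] twist [-4.   -0.16  0.45]
```

jog_arm:
  moves:
    - {"xyz": [-0.1, 0, -0.6], "twist": [-0.5, 0, 0.05], "grip": 1}
    - {"xyz": [-0.3, 0.1, -1.2], "twist": [-1.4, -0.05, 0.15], "grip": 1}
    - {"xyz": [-0.5, 0.2, -1.9], "twist": [-2.3, -0.1, 0.3], "grip": 1}
    - {"xyz": [-0.8, 0.27, -2.5], "twist": [-3.2, -0.15, 0.4], "grip": 1}
    - {"xyz": [-0.8, 0.27, -2.5], "twist": [-4, -0.16, 0.45], "grip": 1}

```text
clock: 17.77
position: [0.5005, 0.3668, 0.3746]
ee_rot: [0.179, 2.896, 1.066]
force: [-0.6, 1.6, -4.5]
width: 0.237
```

jog_arm:
  moves:
    - {"xyz": [0, 0, 0], "twist": [0, 0, 0], "grip": 1}
    - {"xyz": [0, 0, 0], "twist": [0, 0, 0], "grip": 1}
    - {"xyz": [0, 0, 0], "twist": [0, 0, 0], "grip": 1}

```text
clock: 18.15
position: [0.4975, 0.3689, 0.3701]
ee_rot: [0.175, 2.909, 1.056]
force: [0.7, 0.3, -3.3]
width: 0.237
```

```bash
python3 - <<'E'
from mal import *
print(p)
for a in(.15,.06,.03,-.024):
    g,t=target(a);print(a,g.round(4),end=' ');moves(g,t)
c=cam('wrist');im=arm.get_image('wrist');cv2.imwrite('pics/w11.png',im)
m=cv2.inRange(cv2.cvtColor(im,cv2.COLOR_BGR2HSV),(20,150,90),(35,255,255));k,l,st,ce=cv2.connectedComponentsWithStats(m)
Rt=R.from_rotvec(s['ee_rot'])
for i in range(1,k):
    if st[i,4]>80: print('yel',st[i],ce[i].round(1))
q=np.array([[-HX,-.045,0],[-HX,.045,0]]);print('pred yellow axis px',proj(c,Rt.apply(q)+p).round(1).tolist())
ax=np.array([0,.766,.643]);r=np.array([0,.0517,.2382]);print('rim pred',proj(c,Rs.apply([r,r+[.036,0,0],r-[.036,0,0]])+O).round(1).tolist())
cv2.imwrite('pics/w11b.png',cv2.resize(im[100:340,150:400],(800,600)) if 0 else cv2.resize(im,(800,600)))
cv2.imwrite('pics/s11.png',arm.get_image('scene'))
E
```

```text
[ 0.7  0.3 -3.3] 18.15 21.8
[-0.0588  0.2097  0.3701]
[0.49749148 0.36888055 0.37013257]
0.15 [0.497  0.3667 0.3715] xyz [ 0.   -0.01 -0.04] twist [-0.01 -0.01  0.02]
0.06 [0.4884 0.2983 0.3137] xyz [ 0.01 -1.51 -0.04] twist [-0.01 -0.01  0.02]
0.03 [0.4856 0.2755 0.2944] xyz [ 0.01 -2.01 -0.04] twist [-0.01 -0.01  0.02]
-0.024 [0.4804 0.2344 0.2597] xyz [ 0.01 -2.91 -0.04] twist [-0.01 -0.01  0.02]
pred yellow axis px [[184.7, 327.6], [321.7, 327.8]]
rim pred [[-61.1, 326.4], [-44.5, 369.2], [-79.7, 278.5]]
```

View pics/w11b.png

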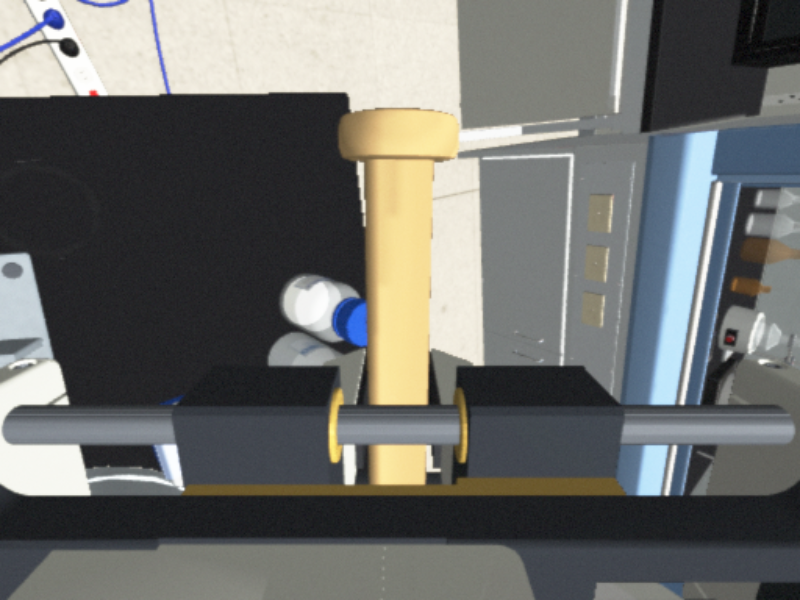

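The wrist view shows the handle held straight, centred at column 400 of the scaled picture, with no visible slip. I'll triangulate the head from the top and scene cameras.

```bash
cat > yel.py <<'E'
from mal import *
def yel(n,pts):
    im=arm.get_image(n);cv2.imwrite(f'pics/{n}_y.png',im);c=cam(n)
    m=cv2.inRange(cv2.cvtColor(im,cv2.COLOR_BGR2HSV),(22,150,60),(36,255,255));k,l,st,ce=cv2.connectedComponentsWithStats(m)
    pr=proj(c,pts);print(n,'pred',pr.round(1).tolist())
    for i in range(1,k):
        if st[i,4]>15 and np.linalg.norm(ce[i]-pr.mean(0))<50: print('  ',st[i],ce[i].round(1))
Rt=R.from_rotvec(s['ee_rot'])
q=Rt.apply(np.array([[-HX,-.045,ZO],[-HX,.045,ZO]]))+p
E
python3 - <<'E'
from yel import *
for n in('top','scene'): yel(n,q)
c=cam('wrist');f=512/800
for x in(.085,.099):print(x,(proj(c,Rt.apply([x,0,-.0195])+p)/f).round(0))
E
```

```text
[-0.3 -0.5 -2.6] 18.25 21.6
[-0.0586  0.2095  0.37  ]
top pred [[150.5, 184.3], [123.3, 178.8]]
   [118 172  15  13 147] [125.1 177.6]
   [145 176  13  14 108] [151.  181.9]
scene pred [[179.7, 119.0], [163.4, 97.8]]
0.085 [[396. 144.]]
0.099 [[396.  89.]]
```

The head sits about 5 mm further out than I assumed, by both the top view and the butt edge, so HX=64 mm. Next is the approach.

```bash
sed -i 's/^HX=.*/HX=.064/;s/^ZO=.*/ZO=.001/' mal.py; python3 - <<'E'
from mal import *
for a in(.06,.03,-.028):
    g,t=target(a);print(a,end=' ');moves(g,t)
E
```

```text
[ 0.2  0.3 -3.3] 18.35 21.5
[-0.0583  0.2091  0.3699]
0.06 xyz [ 0.1  -1.5  -0.02] twist [-0.   -0.01  0.01]
0.03 xyz [ 0.1  -2.   -0.02] twist [-0.   -0.01  0.01]
-0.028 xyz [ 0.1  -2.97 -0.02] twist [-0.   -0.01  0.01]
```

jog_arm:
  moves:
    - {"xyz": [0.05, -0.3, -0.02], "twist": [0, 0, 0], "grip": 1}
    - {"xyz": [0.1, -0.8, -0.02], "twist": [0, 0, 0], "grip": 1}
    - {"xyz": [0.1, -1.4, -0.02], "twist": [0, 0, 0], "grip": 1}
    - {"xyz": [0.1, -1.8, -0.02], "twist": [0, 0, 0], "grip": 1}
    - {"xyz": [0.1, -2.0, -0.02], "twist": [0, 0, 0], "grip": 1}

```text
clock: 18.98
position: [0.4809, 0.2753, 0.2929]
ee_rot: [0.182, 2.908, 1.057]
force: [-0.0, 1.1, -2.9]
width: 0.232
```

jog_arm:
  moves:
    - {"xyz": [0, 0, 0], "twist": [0, 0, 0], "grip": 1}
    - {"xyz": [0, 0, 0], "twist": [0, 0, 0], "grip": 1}

```text
clock: 19.23
position: [0.4812, 0.2772, 0.2945]
ee_rot: [0.178, 2.906, 1.059]
force: [-0.1, 0.3, -3.4]
width: 0.231
```

```bash
python3 - <<'E'
from yel import *
q=Rt.apply(np.array([[-HX,-.045,ZO],[-HX,.045,ZO]]))+p
for n in('top','scene'): yel(n,q)
for a in(.03,-.028):
    g,t=target(a);print(a,end=' ');moves(g,t)
r=np.array([0,.0517,.2382]);print('rim px top',proj(cam('top'),Rs.apply([r])+O))
im=cv2.imread('pics/top_y.png')[150:230,130:250];im2=cv2.imread('pics/scene_y.png')[110:220,150:260]
o=np.zeros((600,800,3),np.uint8);o[:320,:480]=cv2.resize(im,None,fx=4,fy=4,interpolation=cv2.INTER_CUBIC);o[270:600,470:800]=cv2.resize(im2,None,fx=3,fy=3);cv2.imwrite('pics/c12.png',o)
E
```

```text
[-0.1  0.3 -3.4] 19.225 21.3
[-0.0636  0.1167  0.2945]
top pred [[183.5, 190.9], [159.3, 186.0]]
   [153 179  15  14 165] [160.2 185.6]
   [179 184  10  14 108] [183.9 191. ]
scene pred [[201.1, 146.3], [185.2, 125.6]]
0.03 xyz [ 0.01 -0.01  0.01] twist [ 0.   -0.    0.02]
-0.028 xyz [ 0.01 -0.98  0.  ] twist [ 0.   -0.    0.02]
rim px top [[193.74028003 193.115596  ]]
```

View pics/c12.png

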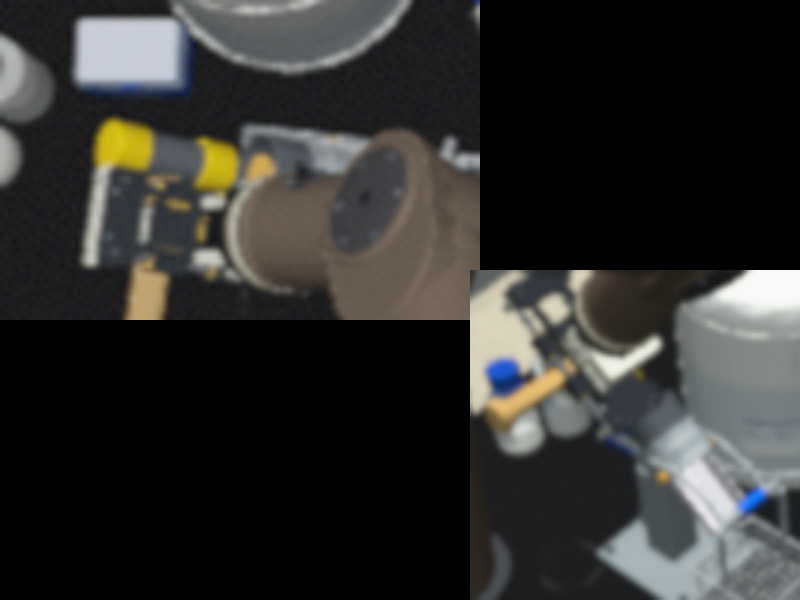

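The mallet head lines up with the collar and the brass pin at crop (260,165), and the pixel predictions agree within 1 px. Strike.

jog_arm:
  moves:
    - {"xyz": [0, -0.3, 0], "twist": [0, 0, 0], "grip": 1}
    - {"xyz": [0, -0.75, 0], "twist": [0, 0, 0], "grip": 1}
    - {"xyz": [0, -1.0, 0], "twist": [0, 0, 0], "grip": 1}
    - {"xyz": [0, -1.0, 0], "twist": [0, 0, 0], "grip": 1}
    - {"xyz": [0, 0, 0], "twist": [0, 0, 0], "grip": 1}

```text
clock: 19.95
position: [0.4812, 0.2749, 0.2927]
ee_rot: [0.188, 2.909, 1.056]
force: [2.0, 0.4, -3.3]
width: 0.238
```

```bash
cat > red.py <<'E'
from yel import *
def red():
  for n in('scene','top'):
    c=cam(n);im=arm.get_image(n);cv2.imwrite(f'pics/{n}_r.png',im);h=cv2.cvtColor(im,cv2.COLOR_BGR2HSV)
    m=cv2.inRange(h,(0,110,50),(7,255,255))|cv2.inRange(h,(172,110,50),(180,255,255));k,l,st,ce=cv2.connectedComponentsWithStats(m)
    print(n,'basket centre px',proj(c,Rs.apply([[0,-.105,.04],[0,-.045,.04]])+O).round(0).tolist())
    for i in range(1,k):
        if st[i,4]>4: print('  ',st[i],ce[i].round(1),Rs.inv().apply(onz(c,ce[i],.045)-O).round(3))
red()
E
python3 red.py
```

```text
[ 2.   0.4 -3.3] 19.95 21.9
[-0.0633  0.1144  0.2927]
scene basket centre px [[244.0, 213.0], [232.0, 206.0]]
   [290 121   8   9  57] [293.6 124.9] [0.567 0.07  0.045]
   [245 211  13  12  90] [250.4 216. ] [ 0.003 -0.136  0.045]
   [255 217   4   5   9] [256.4 219.2] [ 0.005 -0.163  0.045]
top basket centre px [[240.0, 204.0], [225.0, 203.0]]
   [231  91   9   7  59] [235.1  93.8] [ 0.449 -0.032  0.045]
```

The specimen is in the basket: there is a red blob at scene (250,216), which is stand (3,-136). Now I'll lay the mallet back at its old place.

jog_arm:
  moves:
    - {"xyz": [0, 0.4, 0], "twist": [0, 0, 0], "grip": 1}
    - {"xyz": [0, 1.0, 0], "twist": [0, 0, 0], "grip": 1}
    - {"xyz": [0, 1.7, 0], "twist": [0, 0, 0], "grip": 1}
    - {"xyz": [0, 2.0, 0], "twist": [0, 0, 0], "grip": 1}
    - {"xyz": [0, 2.0, 0], "twist": [0, 0, 0], "grip": 1}

```text
clock: 20.68
position: [0.4918, 0.369, 0.3718]
ee_rot: [0.175, 2.906, 1.06]
force: [-0.5, -0.1, -3.9]
width: 0.235
```

```bash
python3 - <<'E'
from mal import *
print(p);moves([.44,.35,.25],tool(-2.5))
E
```

```text
[-0.5 -0.1 -3.9] 20.675 21.6
[-0.0645  0.2091  0.3718]
[0.4917701  0.36896606 0.3718406 ]
xyz [ 0.82 -1.63  1.28] twist [ 4.    0.17 -0.42]
```

jog_arm:
  moves:
    - {"xyz": [0.3, -0.1, 0], "twist": [0.6, 0, 0], "grip": 1}
    - {"xyz": [0.6, -0.3, 0.2], "twist": [1.5, 0.05, -0.1], "grip": 1}
    - {"xyz": [0.82, -0.7, 0.5], "twist": [2.4, 0.1, -0.25], "grip": 1}
    - {"xyz": [0.82, -1.2, 0.9], "twist": [3.3, 0.15, -0.4], "grip": 1}
    - {"xyz": [0.82, -1.63, 1.28], "twist": [4, 0.17, -0.42], "grip": 1}

```text
clock: 21.3
position: [0.4401, 0.3473, 0.2479]
ee_rot: [-0.072, -3.138, 0.008]
force: [0.0, -0.2, -4.1]
width: 0.233
```

jog_arm:
  moves:
    - {"xyz": [0, 0, 0], "twist": [0, 0, 0], "grip": 1}
    - {"xyz": [0, 0, 0], "twist": [0, 0, 0], "grip": 1}

```text
clock: 21.55
position: [0.4409, 0.3475, 0.2498]
ee_rot: [-0.075, -3.138, -0.003]
force: [1.2, -1.5, -2.4]
width: 0.234
```

```bash
python3 - <<'E'
from mal import *
print(p);moves([.44,.352,.024],tool(-2.5))
E
```

```text
[ 1.2 -1.5 -2.4] 21.55 21.5
[-0.1123  0.1814  0.2498]
[0.44089352 0.34745063 0.24979661]
xyz [0.01 0.07 3.76] twist [ 0.01 -0.01 -0.02]
```

jog_arm:
  moves:
    - {"xyz": [0, 0.07, 0.6], "twist": [0, 0, 0], "grip": 1}
    - {"xyz": [0, 0.07, 1.4], "twist": [0, 0, 0], "grip": 1}
    - {"xyz": [0, 0.07, 2.2], "twist": [0, 0, 0], "grip": 1}
    - {"xyz": [0, 0.07, 2.9], "twist": [0, 0, 0], "grip": 1}
    - {"xyz": [0, 0.07, 3.3], "twist": [0, 0, 0], "grip": 1}

```text
clock: 22.18
position: [0.4412, 0.3509, 0.0511]
ee_rot: [-0.078, -3.139, -0.003]
force: [-0.2, 0.9, -2.7]
width: 0.237
```

jog_arm:
  moves:
    - {"xyz": [0, 0, 0.15], "twist": [0, 0, 0], "grip": 1}
    - {"xyz": [0, 0, 0.3], "twist": [0, 0, 0], "grip": 1}
    - {"xyz": [0, 0, 0.4], "twist": [0, 0, 0], "grip": 1}
    - {"xyz": [0, 0, 0.47], "twist": [0, 0, 0], "grip": 1}
    - {"xyz": [0, 0, 0.47], "twist": [0, 0, 0], "grip": 1}

```text
clock: 22.8
position: [0.44, 0.3523, 0.0229]
ee_rot: [-0.073, -3.138, 0.0]
force: [-0.9, -0.0, -3.8]
width: 0.236
```

jog_arm:
  moves:
    - {"xyz": [0, 0, 0.03], "twist": [0, 0, 0], "grip": 1}
    - {"xyz": [0, 0, 0.05], "twist": [0, 0, 0], "grip": 1}
    - {"xyz": [0, 0, 0.05], "twist": [0, 0, 0], "grip": 0.3}
    - {"xyz": [0, 0, 0.05], "twist": [0, 0, 0], "grip": 0}
    - {"xyz": [0, 0, 0.05], "twist": [0, 0, 0], "grip": 0}

```text
clock: 23.42
position: [0.4401, 0.3524, 0.0199]
ee_rot: [-0.073, -3.139, 0.0]
force: [-0.5, -0.4, 0.6]
width: 0.489
```

jog_arm:
  moves:
    - {"xyz": [0, 0, -0.3], "twist": [0, 0, 0], "grip": 0}
    - {"xyz": [0, 0, -0.8], "twist": [0, 0, 0], "grip": 0}
    - {"xyz": [0, 0, -1.6], "twist": [0, 0, 0], "grip": 0}
    - {"xyz": [0, 0, -2.5], "twist": [0, 0, 0], "grip": 0}
    - {"xyz": [0, 0, -3.4], "twist": [0, 0, 0], "grip": 0}

```text
clock: 24.05
position: [0.4403, 0.352, 0.2269]
ee_rot: [-0.073, -3.139, -0.001]
force: [-0.0, 1.2, 0.1]
width: 0.502
```

jog_arm:
  moves:
    - {"xyz": [0.5, 0.5, -0.5], "twist": [0, 0, 0], "grip": 0}
    - {"xyz": [1, 1, -1], "twist": [0, 0, 0], "grip": 0}
    - {"xyz": [1, 1, -1], "twist": [0, 0, 0], "grip": 0}

```text
clock: 24.42
position: [0.3811, 0.4189, 0.2877]
ee_rot: [-0.064, -3.14, -0.009]
force: [-0.1, -0.0, -0.2]
width: 0.5
```

```bash
python3 - <<'E'
from red import *
for n,sz in(('top',.03),('scene',.03)):
    im=cv2.imread(f'pics/{n}_r.png');c=cam(n);h=cv2.cvtColor(im,cv2.COLOR_BGR2HSV)
    for nm,lo,hi in(('yel',(20,120,90),(35,255,255)),('blue',(100,120,80),(130,255,255))):
        k,l,st,ce=cv2.connectedComponentsWithStats(cv2.inRange(h,lo,hi))
        z=.03 if nm=='yel' else .182
        for i in range(1,k):
            w=onz(c,ce[i],z)
            if st[i,4]>20 and w[0]<.6 and -.1<w[1]<.45: print(n,nm,st[i,4],ce[i].round(1),w.round(3),Rs.inv().apply(w-O).round(3))
a=cv2.imread('pics/scene0.png');b=cv2.imread('pics/scene_r.png')
E
```

```text
[-0.1 -0.  -0.2] 24.425 46.0
[-0.1806  0.2448  0.2877]
scene basket centre px [[244.0, 213.0], [232.0, 206.0]]
   [290 121   8   9  57] [293.6 124.9] [0.567 0.07  0.045]
   [242 210  14  12 112] [247.9 214.6] [ 0.002 -0.124  0.045]
top basket centre px [[240.0, 204.0], [225.0, 203.0]]
   [231  90   9   8  59] [235.   93.7] [ 0.449 -0.032  0.045]
   [241 199  12  13 105] [247.  204.9] [ 0.001 -0.132  0.045]
top yel 43 [194.6 192.9] [0.566 0.231 0.03 ] [0.027 0.081 0.03 ]
top yel 96 [153.7 209. ] [0.504 0.393 0.03 ] [-0.055  0.234  0.03 ]
top yel 104 [174.6 209.4] [0.501 0.31  0.03 ] [-0.048  0.151  0.03 ]
top blue 127 [257.8 182.3] [ 0.58  -0.018  0.182] [ 0.072 -0.164  0.182]
top blue 43 [240.  198.9] [0.521 0.047 0.182] [ 0.005 -0.107  0.182]
top blue 28 [261.4 208. ] [ 0.487 -0.029  0.182] [-0.019 -0.187  0.182]
top blue 25 [262.4 217.4] [ 0.454 -0.032  0.182] [-0.052 -0.194  0.182]
top blue 28 [263.4 227. ] [ 0.42  -0.035  0.182] [-0.086 -0.201  0.182]
scene yel 88 [172.2 183.4] [0.502 0.394 0.03 ] [-0.057  0.235  0.03 ]
scene yel 115 [187.8 192.1] [0.498 0.307 0.03 ] [-0.051  0.148  0.03 ]
scene yel 31 [169.5 197.3] [0.438 0.35  0.03 ] [-0.116  0.184  0.03 ]
scene blue 97 [161.2 145.1] [0.54  0.448 0.182] [-0.027  0.293  0.182]
scene blue 25 [196.8 163.3] [0.529 0.26  0.182] [-0.014  0.106  0.182]
scene blue 53 [244.1 186.3] [0.522 0.044 0.182] [ 0.006 -0.109  0.182]
```

```bash
python3 -c "
from cell import arm
print(arm.sign_off())"
```

```text
the job is handed in; nothing more can be done
None
```

I hung the basket on both hooks, freed the specimen with one mallet blow, and laid the mallet flat about where it had lain. I handed the job in at about 24.5 s.

**Last checks, top and scene cameras agreeing:**
- **Basket:** the bail grip is at about [5, -108] mm in the stand's frame, on the seat and let go. That uses an assumed height of 182 mm.
- **Specimen:** it is in the basket at about [2, -128] mm in the stand's frame, about 20 mm off the basket's middle.
- **Mallet:** both faces fit lying flat on the bench.
- **Arm:** clear of everything, with forces near zero.

**What went wrong:** on the first carry the basket caught on the white rack and tipped about 38°, with 25–35 N on the wrist. I backed off, let it settle, and hung it without further contact. I didn't check whether the rack moved.

**Not checked:**
- **Blow:** pin travel and speed can't be read directly. I judged the blow only from the specimen coming out, with the mallet moved at about 0.2 m/s.
- **Bystanders:** I didn't measure them again at the end. I saw no contact with any of them.

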